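Set up the tag-paper feeder: raise the head, load rolls, hook springs, lower the head

ROBOT

A 6-joint arm with a two-finger parallel gripper is mounted at the origin on the work surface; the furniture and walls round the work are solid. World frame = base frame: x ahead of the robot, y to its left, z up, the work surface at z = 0. Lengths are in mm, angles in rad, forces in N, time in s.
With the tool pointing down it reaches from about 275 to 775 mm from the base axis. Payload 14.6 kg.
Tool frame: the origin (TCP) lies between the finger pads; the fingertips stand 8 mm ahead of it and the grasp point (between the pads) lies 11 mm behind it (ctrl.tip_reach is the distance from the TCP to the fingertips, in mm); z points along the fingers, y is the line along which they close (so a half turn about z gives the same grasp; the last joint's range is limited). The gripper opens to 85 mm and grips with 20 to 120 N. Pads are 22 mm wide; open, the fingers measure 114 mm over their backs; the gripper's body (76 mm by 85 mm) begins 54 mm behind the grasp point. The pads swing forward as they close: fully open they stand 13 mm farther back than shut.
Start: joints at [-1.281, 0.263, -0.048, 1.259, 0, 1.415], TCP at [225.89, -473.922, 239.278] pointing down, gripper open.
Joint ranges: [-2.65, 2.65], [-0.89, 1.7], [-1.18, 1.37], [-2.13, 2.11], [-1.35, 1.29], [-3.14, 3.14]. Speed limits (rad/s): [1.89, 1.89, 2.57, 2.79, 3.14, 3.14].

INTERFACE

Orientations are given as a unit quaternion [x, y, z, w].
In Python, from rig import ctrl gives the robot as it stands.
- The arm moves only by the shell command python3 -m crank 'ROWS' [FORCE]. ROWS is JSON, a list of rows, each a list of 5 numbers: the closure, from 0 (fully open) to 1 (shut), then the shift along the tool's x, y, z each as a share of 10 cm, from -1 to 1, then the turn about the tool's z as a share of 60 degrees, from -1 to 1. A call has 1 to 20 rows; each row is the pose to reach, as a shift and turn from the pose commanded when the call began, along the tool's axes at that moment; what a row does not reach only later rows make up. A row lasts 1/8 s, in which the tool goes at most 62.5 mm and 10.7 degrees, less where a joint would pass 70% of its speed; a pose out of reach is approached as far as the arm can. A call with a number of a shift or a turn outside -1 to 1 is refused whole. A call with a gripper value outside its range is refused whole. The fingers move at their own pace and stop on an object; FORCE is the grip in N (left out, the last holds). Time passes only in rows, so rows that repeat a pose let the fingers close. It gives the time, the measured TCP pose, the force, the opening and the grip force at its end, in the units of the state.
- ctrl.get_state(): the state, without advancing time (a new reading comes with each control period).
- ctrl.read_camera(name): name is "side" or "top"; returns a dict with "img" (384x512x3 uint8, blue, green, red), "fx", "fy", "cx", "cy" (pixels), "world_to_cam" (4x4, takes a point from world to camera coordinates). Camera axes: x right, y up, looking along -z (the intrinsics and any distortion apply to the point x, -y, -z); pixel columns grow to the right and rows downward; lengths in mm; the calibration is good to about 2 mm. A picture is of the moment at which its call begins. There is no depth.
- ctrl.hand_in(): hands the job in; it is judged then, once.
The state is a dict: "clock": time; "qpos": joint angles; "joint_velocities": joint speeds; "effort": joint torques, N m; "tcp_pos": TCP position; "tool_rot": TCP orientation; "wrist_force": force on the tool from outside, world axes, zero at the start; "ft_torque": the same for the moment, N m; "opening": finger opening in mm; "grip_force": force on a finger pad.
Only numpy, scipy, OpenCV 4.12 (cv2) and the standard library are available. Lean on these libraries where they do the work, as an engineer would, in place of code of your own. Each camera call takes 0.05 s, during which the arm holds its last target. There are 200 camera calls.

TASK

Set up the tag-paper feeder for labelling the finds. First lift the head lever right up to its stop; then put every paper roll that is there fully down on a spindle of its own; after that take the T-handled spring puller and with its pin, never with the gripper's fingers, stretch each of the two springs and hook it on its anchor post; last, push the head lever fully down again. The puller must finally hang in its wooden rest again as it was found, and the other things on the table stay where they are.

Things in the scene. Friction and masses are not known exactly. Their poses are not given: they have to be found in the camera images.
- roll_1_mid (a point): centre of a white paper roll (54 mm across, 60 mm high, 29 mm through hole along its z axis, 0.09 kg), standing on end on the table left of the feeder; its centre is 30 mm above its foot. Two or three rolls are there; an absent one reads None.
- roll_2_mid (a point): centre of a white paper roll (54 mm across, 60 mm high, 29 mm through hole along its z axis, 0.09 kg), standing on end on the table left of the feeder; its centre is 30 mm above its foot. Two or three rolls are there; an absent one reads None.
- roll_3_mid (a point): centre of a white paper roll (54 mm across, 60 mm high, 29 mm through hole along its z axis, 0.09 kg), standing on end on the table left of the feeder; its centre is 30 mm above its foot. Two or three rolls are there; an absent one reads None.
- spindle_a (a point): foot of the left upright spindle, on the feeder's 12 mm thick grey base plate, where a roll's underside rests. Spindle 18 mm thick, 50 mm high, the last 10 mm tapered. Three stand in a row along the feeder's y, 70 mm apart; plate 240 x 320 mm (x, y), centre 35 mm in -x of spindle_b. Axes are the feeder's: x away from the robot, y left, z up.
- spindle_b (a point): foot of the middle upright spindle, on the feeder's 12 mm thick grey base plate, where a roll's underside rests. Spindle 18 mm thick, 50 mm high, the last 10 mm tapered. Three stand in a row along the feeder's y, 70 mm apart; plate 240 x 320 mm (x, y), centre 35 mm in -x of spindle_b. Axes are the feeder's: x away from the robot, y left, z up.
- spindle_c (a point): foot of the right upright spindle, on the feeder's 12 mm thick grey base plate, where a roll's underside rests. Spindle 18 mm thick, 50 mm high, the last 10 mm tapered. Three stand in a row along the feeder's y, 70 mm apart; plate 240 x 320 mm (x, y), centre 35 mm in -x of spindle_b. Axes are the feeder's: x away from the robot, y left, z up.
- anchor_l (a point): on the axis of the left anchor post (upright steel pin, 8 mm thick, top at z = 64 mm) at z = 50 mm, the level of the spring. Axes are the feeder's. The spring's vertical swivel axis is 125 mm from here in +x. Hooked, the post stands against the hook's cross bar: 23 mm behind the eye, within 4 mm of its middle, spring stretched by 38 mm (90 is the most).
- anchor_r (a point): on the axis of the right anchor post (upright steel pin, 8 mm thick, top at z = 64 mm) at z = 50 mm, the level of the spring. Axes are the feeder's. The spring's vertical swivel axis is 125 mm from here in +x. Hooked, the post stands against the hook's cross bar: 23 mm behind the eye, within 4 mm of its middle, spring stretched by 38 mm (90 is the most).
- hook_l: hook end of the left spring. Origin: centre of its pull eye, a level wire ring (inner 20 mm, wire 6 mm, z = 50 mm, open above and below), 110 mm from the swivel when relaxed; x along the spring away from the swivel, z up. Behind the eye a cross bar at x = -16 mm, a shank 11 mm to the outer side back to x = -64, a tip 11 mm to the inner side ending at x = -31.
- hook_r: hook end of the right spring. Origin: centre of its pull eye, a level wire ring (inner 20 mm, wire 6 mm, z = 50 mm, open above and below), 110 mm from the swivel when relaxed; x along the spring away from the swivel, z up. Behind the eye a cross bar at x = -16 mm, a shank 11 mm to the outer side back to x = -64, a tip 11 mm to the inner side ending at x = -31.
- swing_l (a joint): swing of the left spring about its swivel, rad: 0 pointing at its post (feeder's -x), growing outward, away from the feeder's middle; 0.25 to 0.42 at first; nearly free. Pull: 2 N + 100 N/m x stretch. To hook: stretch until the post would lie at x = -35 to -58 mm behind the eye, swing inward (the hook is open on its inner side there), let back.
- swing_r (a joint): swing of the right spring about its swivel, rad: 0 pointing at its post (feeder's -x), growing outward, away from the feeder's middle; 0.25 to 0.42 at first; nearly free. Pull: 2 N + 100 N/m x stretch. To hook: stretch until the post would lie at x = -35 to -58 mm behind the eye, swing inward (the hook is open on its inner side there), let back.
- head_lever (a joint): head lever, rad: 0 fully down (level, pointing along the feeder's -x to the robot, its stop), 0 to 0.15 at the start, 1.1 right up (its upper stop); stays where it is left (0.1 N m friction).
- lever_knob (a point): centre of the lever's black cross knob (16 mm thick, 36 mm long along the feeder's y), 65 mm from the hinge; the hinge axis runs along the feeder's y, at the middle of the front half of the plate, 54 mm above the table. It can be pinched by its two ends and turns freely between the fingers on its arc; pushed from above it goes down.
- puller_grip (a point): centre of the puller's dark wooden cross bar (150 x 20 x 24 mm, long along its x axis, 24 mm along z), to be gripped across its 20 mm. A straight steel shank goes down from the bar's middle along -z (10 mm thick, the last 44 mm a straight pin of 8 mm). 0.15 kg.
- puller_tip (a point): lower end of the puller's pin, 97 mm below the centre of the cross bar; same axes.
- puller_rest: fixed wooden rest right of the feeder: two cheeks, 12 mm thick and 120 mm high, 110 mm apart along its x axis. The puller's bar lies along x across both cheeks (bar centre then 132 mm above the table, over the rest's origin), between 12 mm high lips that leave 40 mm in y; the shank hangs between the cheeks. Origin: centre of its underside on the table.
- tag_jar: bystander: clear jar with red lid, 65 mm across, 99 mm high; origin at its foot.
- mug: bystander: mug, 88 mm high; origin at its foot.
- film_can: bystander: white film canister, 34 mm across, 51 mm high; origin at its foot.
- lens: bystander: black hand lens lying flat, 146 mm long; origin under its middle.
- stone: bystander: dark stone, 66 x 90 x 36 mm; origin under its middle.
Things that resemble listed ones, but are neither listed nor needed, are in the scene too. What is shaped like the part that bears roll_1_mid but blue or red is not meant.

How it is judged:
By the outcome, as a careful person would: the job done as asked, in the order asked, and still so for the second after the job is handed in, with the robot touching nothing.
Of roll_1, roll_2, roll_3 only 2 to 3 are there at a start; the rules pass over those that are not, and their reading is None.
At some moment in a run one of roll_1, roll_2, roll_3 may be knocked a few centimetres aside while the robot is not near it.
It also fails if it takes over 200 s, if anything falls off the work surface, if the arm or the gripper's body presses on something with over 40 N, if the wrist force passes 120 N, or if a joint passes its speed limit or range.

## Working session

There is one attempt and no reset: what is moved stays moved. The work goes in short steps, Python scripts to look and compute and a shell command to move; the robot and the scene stay as the last step left them, time stands still between calls to the robot, and variables do not carry over. Pictures are saved under pics/ and viewed, at most 14 in all, crops included, and the job is handed in when it is done.

```bash
mkdir -p pics; ls
python3 - <<'E'
from rig import ctrl
import cv2,numpy as np
s=ctrl.get_state();print(s)
for n in("top","side"):
    c=ctrl.read_camera(n);np.save(f"pics/{n}0.npy",c["img"]);cv2.imwrite(f"pics/{n}0.png",cv2.resize(c["img"],(800,600),interpolation=cv2.INTER_CUBIC))
    print(n,c["fx"],c["fy"],c["cx"],c["cy"],np.round(c["world_to_cam"],4).tolist(),c.keys())
E
```

```text
pics
{'clock': 0.0, 'qpos': array([-1.28129992e+00,  2.63524633e-01, -4.89389968e-02,  1.25942655e+00,
        1.28720037e-05,  1.41547058e+00]), 'joint_velocities': array([ 0.00033191,  0.00010539, -0.00059332, -0.00020288,  0.00046599,
       -0.00030994]), 'effort': array([ 8.63844671e-04, -6.37625599e+01,  3.84562683e+01,  1.40264086e-02,
       -2.56891008e-04, -1.42476853e-05]), 'tcp_pos': array([ 225.81216084, -473.64772104,  238.82346444]), 'tool_rot': array([ 9.75368299e-01,  2.20581916e-01, -3.02415549e-05, -5.46125433e-04]), 'wrist_force': array([-0.62120221, -0.41531564, -0.94816865]), 'ft_torque': array([ 0.07690773, -0.02911694, -0.00066143]), 'grip_force': 0.0, 'opening': 85.03848039097419}
top 482.07376830871607 482.07376830871607 265.47929032575865 191.88802654429927 [[0.0013, -1.0, 0.0053, -24.7408], [0.9909, 0.002, 0.1347, -533.8781], [-0.1347, 0.0051, 0.9909, -1618.4828], [0.0, 0.0, 0.0, 1.0]] dict_keys(['img', 'fx', 'fy', 'cx', 'cy', 'world_to_cam'])
side 485.50220190196643 485.50220190196643 250.4675606462804 188.302941094984 [[-0.9498, -0.3122, -0.0186, 488.6809], [0.166, -0.5538, 0.8159, -184.1237], [-0.265, 0.7719, 0.5779, -1527.5247], [0.0, 0.0, 0.0, 1.0]] dict_keys(['img', 'fx', 'fy', 'cx', 'cy', 'world_to_cam'])
```

View pics/top0.png

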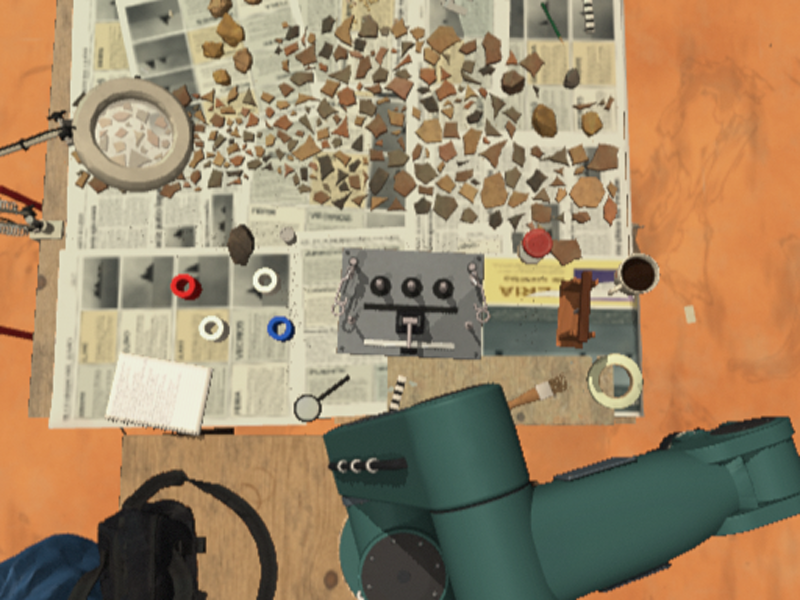

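View pics/side0.png

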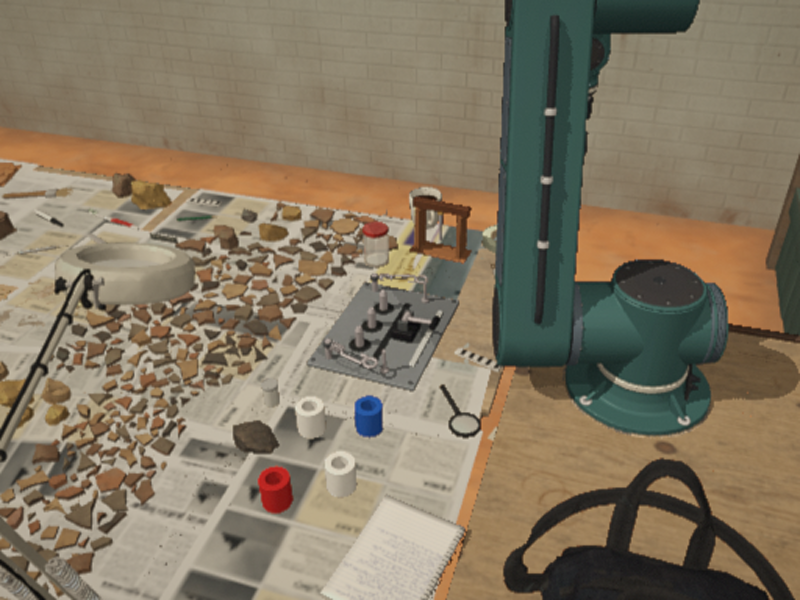

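Top view: white rolls at (264,280) and (212,328) in the 800x600 picture, feeder centred at (410,305), lever knob about (408,325), puller on its rest at (575,312). Side view confirms two white rolls, at (310,418) and (340,474). Next, enlarged crops of the feeder.

```bash
cat > h.py <<'E'
import numpy as np,cv2
from rig import ctrl
from scipy.spatial.transform import Rotation as R
S=800/512
def cam(n):
    c=ctrl.read_camera(n);return c
def proj(c,p):
    q=c["world_to_cam"]@np.r_[p,1.];return np.array([c["cx"]+c["fx"]*q[0]/-q[2],c["cy"]-c["fy"]*q[1]/-q[2]])
def ray(c,uv):
    W=c["world_to_cam"];Rm=W[:3,:3];o=-Rm.T@W[:3,3]
    d=Rm.T@np.array([(uv[0]-c["cx"])/c["fx"],-(uv[1]-c["cy"])/c["fy"],-1.]);return o,d
def plane(c,uv,z):
    o,d=ray(c,uv);return o+d*(z-o[2])/d[2]
def tri(c1,u1,c2,u2):
    A=[];b=[]
    o1,d1=ray(c1,u1);o2,d2=ray(c2,u2)
    t=np.linalg.lstsq(np.c_[d1,-d2],o2-o1,rcond=None)[0]
    a,b=o1+d1*t[0],o2+d2*t[1];return (a+b)/2,np.linalg.norm(a-b)
def crop(c,x0,y0,w,h,k,fn):
    im=c["img"][y0:y0+h,x0:x0+w];cv2.imwrite(fn,cv2.resize(im,None,fx=k,fy=k,interpolation=cv2.INTER_CUBIC))
def move(p,yaw=None):
    """world target (TCP) -> tool-axis shares from present measured pose"""
    s=ctrl.get_state();r=R.from_quat(s["tool_rot"]);d=r.inv().apply(np.array(p)-s["tcp_pos"])/100
    return np.round(d,3)
def tooly():
    s=ctrl.get_state();m=R.from_quat(s["tool_rot"]).as_matrix();return np.degrees(np.arctan2(m[1,1],m[0,1])),m
E
python3 - <<'E'
from h import *
t=cam("top");s=cam("side")
crop(t,208,152,110,82,7,"pics/t1.png");crop(s,190,165,115,86,6.9,"pics/s1.png");crop(t,340,160,90,67,8,"pics/t2.png")
for n,c in(("t",t),("s",s)):
    hsv=cv2.cvtColor(c["img"],cv2.COLOR_BGR2HSV)
    m=((hsv[...,1]<40)&(hsv[...,2]>185)).astype(np.uint8)
    print(n,[(a[4],*np.round(b,1)) for a,b in zip(*cv2.connectedComponentsWithStats(m)[2:]) if 60<a[4]<1500 and max(a[2],a[3])<45])
print(tooly()[0])
E
```

```text
t [(np.int32(152), np.float64(189.6), np.float64(11.3)), (np.int32(278), np.float64(264.6), np.float64(8.4)), (np.int32(68), np.float64(167.7), np.float64(32.7)), (np.int32(86), np.float64(396.3), np.float64(57.2)), (np.int32(91), np.float64(201.9), np.float64(55.1)), (np.int32(165), np.float64(189.3), np.float64(71.5)), (np.int32(95), np.float64(391.3), np.float64(87.6)), (np.int32(118), np.float64(291.0), np.float64(100.1)), (np.int32(122), np.float64(169.0), np.float64(178.4)), (np.int32(116), np.float64(134.6), np.float64(209.1)), (np.int32(81), np.float64(246.3), np.float64(218.8)), (np.int32(326), np.float64(228.5), np.float64(259.3)), (np.int32(117), np.float64(195.7), np.float64(260.4))]
s [(np.int32(126), np.float64(16.2), np.float64(132.4)), (np.int32(175), np.float64(188.8), np.float64(144.4)), (np.int32(154), np.float64(79.4), np.float64(147.5)), (np.int32(66), np.float64(28.8), np.float64(173.9)), (np.int32(224), np.float64(220.8), np.float64(180.6)), (np.int32(94), np.float64(8.7), np.float64(181.5)), (np.int32(81), np.float64(12.7), np.float64(222.9)), (np.int32(247), np.float64(305.7), np.float64(249.7)), (np.int32(263), np.float64(133.1), np.float64(276.3)), (np.int32(253), np.float64(215.7), np.float64(299.0)), (np.int32(61), np.float64(56.0), np.float64(315.2))]
-64.51264106011517
```

View pics/t1.png

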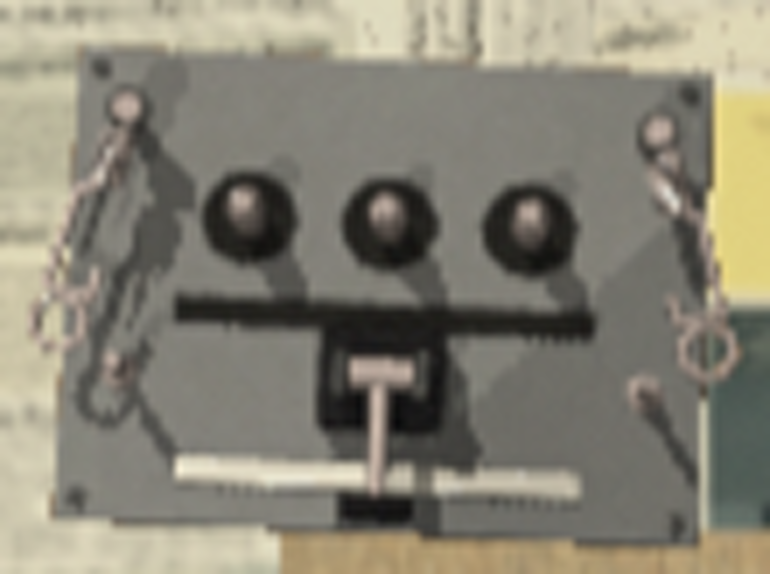

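View pics/s1.png

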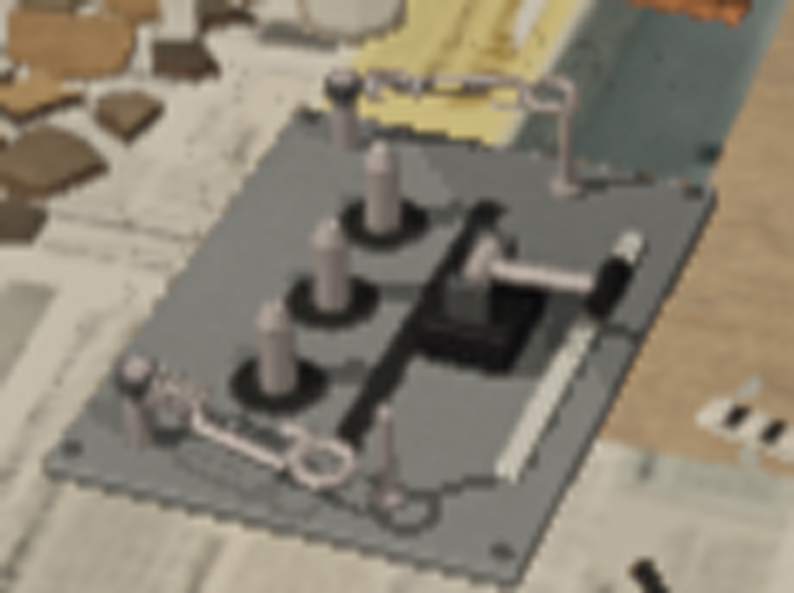

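View pics/t2.png

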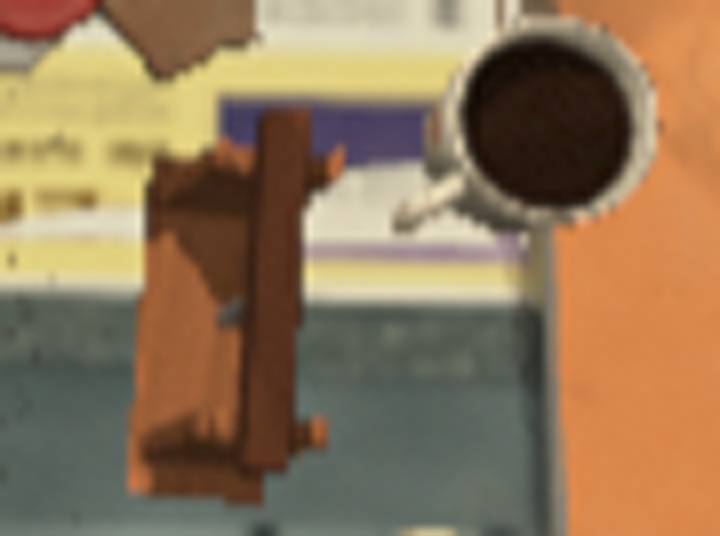

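Crops: spindle feet in t1 at (249,217),(390,223),(530,229). Eyes at (60,318) and (708,348); swivel heads at (127,105) and (659,130); knob at about (376,508); post feet near (115,372) and (645,392). In t2 the puller bar runs from (285,110) to (265,468).

```bash
cat > m0.py <<'E'
from h import *
t=cam("top");s=cam("side")
T=lambda u,v:((u+.5)/7-.5+208,(v+.5)/7-.5+152)
Q=lambda u,v:((u+.5)/6.9-.5+190,(v+.5)/6.9-.5+165)
T2=lambda u,v:((u+.5)/8-.5+340,(v+.5)/8-.5+160)
def p(n,x):print(n,np.round(x,1))
print("camera top",ray(t,(0,0))[0],"side",ray(s,(0,0))[0])
for n,a,b in(("A",(249,217),(278,383)),("B",(390,223),(332,299)),("C",(530,229),(384,219))):
    p("sp"+n,[*plane(t,T(*a),12),*plane(s,Q(*b),12)]);p(" tri",tri(t,T(*a),s,Q(*b))[0])
for q in((80,48),(712,75),(52,515),(697,543)):p("corner",plane(t,T(*q),12))
for q in((48,465),(515,582),(714,190),(298,112)):p("cornerS",plane(s,Q(*q),12))
x,e=tri(t,T(376,508),s,Q(610,286));p("knob",[*x,e])
p("hinge",tri(t,T(381,370),s,Q(487,257))[0])
for n,a,b in(("eyeL",(60,318),(321,462)),("eyeR",(708,348),(547,96))):
    p(n,[*plane(t,T(*a),50),*plane(s,Q(*b),50)])
p("swL",tri(t,T(127,105),s,Q(137,368))[0]);p("swR",tri(t,T(659,130),s,Q(342,82))[0])
p("postL",[*plane(t,T(115,372),12),*plane(s,Q(386,500),12),*plane(s,Q(385,410),64)])
p("postR",[*plane(t,T(645,395),12),*plane(s,Q(567,188),12)])
for q in((285,110),(268,468)):p("bar",plane(t,T2(*q),144))
for n,(X,Y) in(("r1",(264,280)),("r2",(212,328))):p(n,plane(t,(X/S,Y/S),60))
for n,(X,Y) in(("r1",(310,402)),("r2",(341,459))):p(n+"s",plane(s,(X/S,Y/S),60))
p("can",plane(t,(288/S,236/S),51));p("blue",plane(t,(280/S,328/S),60));p("stone",plane(t,(240/S,245/S),30));p("mug",plane(t,(638/S,272/S),88))
E
python3 m0.py
```

```text
camera top [ 311.07885161  -15.38991938 1675.74394883] side [  89.92835264 1229.64054673 1042.08405388]
spA [569.9  54.   12.  571.   49.5  12. ]
 tri [569.2  53.9  15.8]
spB [567.  -16.3  12.  568.1 -21.4  12. ]
 tri [566.2 -16.3  16.2]
spC [564.1 -86.1  12.  564.8 -93.5  12. ]
 tri [562.7 -86.   17.8]
corner [655.5 139.5  12. ]
corner [ 642.5 -177.8   12. ]
corner [421.1 150.   12. ]
corner [ 407.8 -167.8   12. ]
cornerS [654.2 139.   12. ]
cornerS [419.1 152.2  12. ]
cornerS [ 407.1 -167.8   12. ]
cornerS [ 641.3 -173.4   12. ]
knob [421.   -9.9  61.2   1. ]
hinge [485.5 -12.6  63.1]
eyeL [514.2 143.8  50.  514.8 140.9  50. ]
eyeR [ 500.1 -170.7   50.   500.1 -173.3   50. ]
swL [617.1 111.7  58.7]
swR [ 606.  -147.5   55.2]
postL [492.  119.8  12.  492.9 116.   12.  493.  113.2  64. ]
postR [ 481.  -142.8   12.   481.4 -147.4   12. ]
bar [ 580.5 -377.3  144. ]
bar [ 435.8 -366.3  144. ]
r1 [573.4 303.6  60. ]
r2 [468.6 412.4  60. ]
r1s [577.2 293.1  60. ]
r2s [470.3 407.8  60. ]
can [673.1 255.4  51. ]
blue [468.9 266.3  60. ]
stone [657.  365.1  30. ]
mug [ 588.  -501.5   88. ]
```

```bash
python3 -m crank '[[0,0,0,0,-1],[0,0,0,0,-1],[0,0,0,0,-1],[0,0,0,0,-1],[0,0,0,0,-1],[0,0,0,0,-1]]' 25
python3 -m crank '[[0,0,0,0,-1],[0,0,0,0,-1],[0,0,0,0,-1],[0,0,0,0,-1],[0,0,0,0,-1],[0,0,0,0,-1]]'
python3 -m crank '[[0,0,0,0,-0.535],[0,0,0,0,-0.535],[0,0,0,0,-0.535],[0,0,0,0,-0.535]]'
python3 - <<'E'
from h import *
print(tooly()[0],move((421,-10,150)),ctrl.tip_reach)
E
```

```text
clock: 1.05
tcp_pos: [225.9, -473.9, 239.2]
tool_rot: [0.733, 0.68, 0.0, -0.0]
wrist_force: [-0.7, -1.0, -0.5]
opening: 85.4
grip_force: 0.0
clock: 1.8
tcp_pos: [225.9, -473.9, 239.2]
tool_rot: [0.294, 0.956, 0.0, -0.0]
wrist_force: [0.3, -0.2, -0.2]
opening: 85.2
grip_force: 0.0
clock: 2.3
tcp_pos: [225.9, -473.9, 239.2]
tool_rot: [0.022, 1.0, 0.0, -0.0]
wrist_force: [-0.3, 0.0, -0.5]
opening: 85.6
grip_force: 0.0
87.51902868887586 [-1.749  4.719  0.893] 8.0
```

```bash
for i in 1; do python3 -m crank '[[0.3,-0.4,1,0,0],[0.3,-0.4,1,0,0]]'
python3 -m crank '[[0.3,-0.4,1,0,0],[0.3,-0.4,1,0,0]]'
python3 -m crank '[[0.3,-0.4,1,0,0],[0.3,-0.4,1,0,0]]'
python3 -m crank '[[0.3,-0.4,1,0,0],[0.3,-0.4,1,0,0]]'
python3 -m crank '[[0.3,-0.15,0.72,0,0],[0.3,-0.15,0.72,0,0],[0.3,-0.15,0.72,0.5,0],[0.3,-0.15,0.72,0.5,0],[0.3,-0.15,0.72,0.5,0]]'; done | tail -7
python3 - <<'E'
from h import *
print(tooly()[0],move((421,-10,56)))
c=cam("side");crop(c,190,115,160,120,5,"pics/s2.png")
E
```

```text
grip_force: 0.0
clock: 3.92
tcp_pos: [421.0, -10.4, 190.6]
tool_rot: [0.022, 1.0, -0.0, 0.0]
wrist_force: [0.4, 0.2, 1.0]
opening: 59.8
grip_force: 0.0
87.43977298619394 [0.002 0.004 1.346]
```

View pics/s2.png

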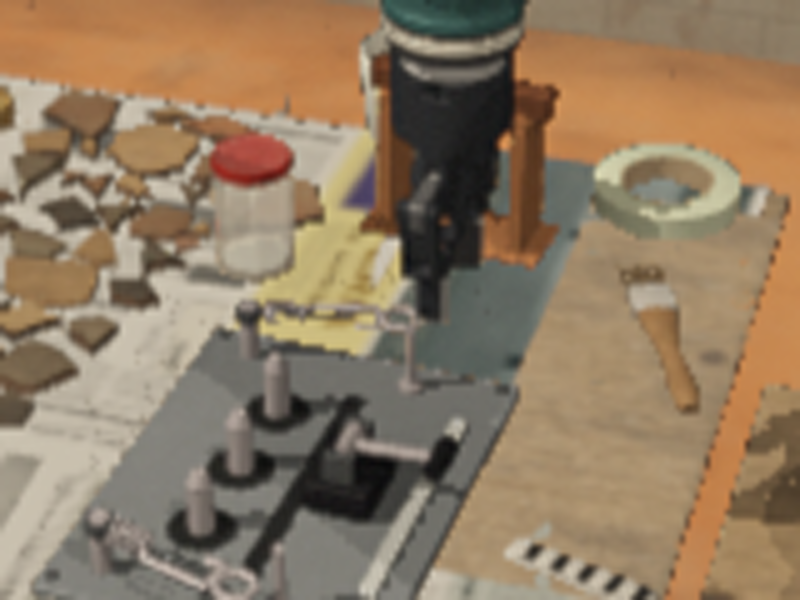

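Gripper is above and in line with the knob (knob at (440,455)). Descend and pinch.

```bash
python3 -m crank '[[0.3,0,0,0.5,0],[0.3,0,0,1,0],[0.3,0,0,1,0]]' |head -2
python3 -m crank '[[0.3,0,0,0.2,0],[0.3,0,0,0.35,0],[0.3,0,0,0.35,0],[0.3,0,0,0.35,0]]'
python3 -m crank '[[0.7,0,0,0,0],[0.7,0,0,0,0],[0.7,0,0,0,0],[0.7,0,0,0,0]]' 25
```

```text
clock: 4.35
tcp_pos: [419.6, -9.9, 88.6]
clock: 4.85
tcp_pos: [421.8, -10.1, 56.0]
tool_rot: [0.021, 1.0, -0.0, 0.001]
wrist_force: [-0.2, 0.0, -0.2]
opening: 59.8
grip_force: 0.0
clock: 5.35
tcp_pos: [421.0, -8.0, 54.9]
tool_rot: [0.021, 1.0, 0.002, 0.001]
wrist_force: [2.3, 17.6, 3.0]
opening: 35.2
grip_force: 30.7
```

```bash
python3 -m crank '[[0.7,-0.01,0.02,-0.06,0],[0.7,-0.025,0.02,-0.12,0],[0.7,-0.05,0.02,-0.18,0],[0.7,-0.076,0.02,-0.24,0],[0.7,-0.11,0.02,-0.295,0],[0.7,-0.15,0.02,-0.347,0],[0.7,-0.195,0.02,-0.395,0],[0.7,-0.242,0.02,-0.438,0],[0.7,-0.3,0.02,-0.475,0],[0.7,-0.35,0.02,-0.508,0],[0.7,-0.35,0.02,-0.508,0],[0.7,-0.35,0.02,-0.508,0]]'
python3 - <<'E'
from h import *
c=cam("side");crop(c,190,115,160,120,5,"pics/s3.png")
E
```

```text
clock: 6.85
tcp_pos: [455.1, -8.8, 105.4]
tool_rot: [0.021, 1.0, 0.0, -0.001]
wrist_force: [-3.7, 6.0, 4.0]
opening: 35.0
grip_force: 26.9
```

View pics/s3.png

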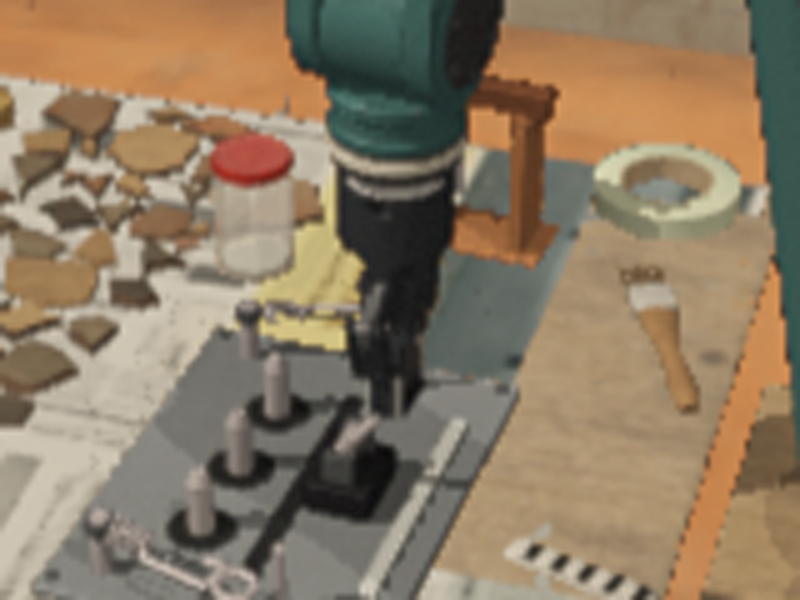

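Lever is up and between the fingers ((360,430)). Push on along the arc to feel for the stop.

```bash
python3 -m crank '[[0.7,-0.03,0,-0.015,0],[0.7,-0.03,0,-0.015,0],[0.7,-0.03,0,-0.015,0]]'
python3 -m crank '[[0.7,-0.03,0,-0.015,0],[0.7,-0.03,0,-0.015,0],[0.7,-0.03,0,-0.015,0]]'
python3 -m crank '[[0.7,-0.03,0,-0.01,0],[0.7,-0.03,0,-0.01,0],[0.7,-0.03,0,-0.01,0]]'
```

```text
clock: 7.28
tcp_pos: [457.8, -9.0, 106.9]
tool_rot: [0.021, 1.0, 0.0, -0.001]
wrist_force: [-5.2, 5.6, 4.0]
opening: 35.1
grip_force: 26.6
clock: 7.65
tcp_pos: [460.8, -9.1, 108.4]
tool_rot: [0.021, 1.0, 0.0, -0.001]
wrist_force: [-4.7, 4.9, 2.9]
opening: 34.9
grip_force: 26.1
clock: 8.02
tcp_pos: [463.7, -9.2, 109.4]
tool_rot: [0.021, 1.0, 0.0, -0.001]
wrist_force: [-5.3, 5.6, 5.4]
opening: 35.1
grip_force: 25.8
```

```bash
python3 -m crank '[[0.7,-0.03,0,-0.015,0],[0.7,-0.03,0,-0.015,0],[0.7,-0.03,0,-0.015,0]]'
python3 -m crank '[[0.7,-0.03,0,-0.015,0],[0.7,-0.03,0,-0.015,0],[0.7,-0.03,0,-0.015,0]]'
python3 - <<'E'
from h import *
c=cam("side");crop(c,230,165,80,60,10,"pics/s4.png")
E
```

```text
clock: 8.4
tcp_pos: [467.1, -9.4, 110.9]
tool_rot: [0.021, 1.0, 0.0, -0.0]
wrist_force: [-2.9, 6.4, 0.4]
opening: 35.1
grip_force: 25.5
clock: 8.78
tcp_pos: [468.6, -9.4, 111.6]
tool_rot: [0.021, 1.0, 0.0, -0.002]
wrist_force: [-7.2, 4.4, -6.0]
opening: 35.1
grip_force: 27.3
```

View pics/s4.png

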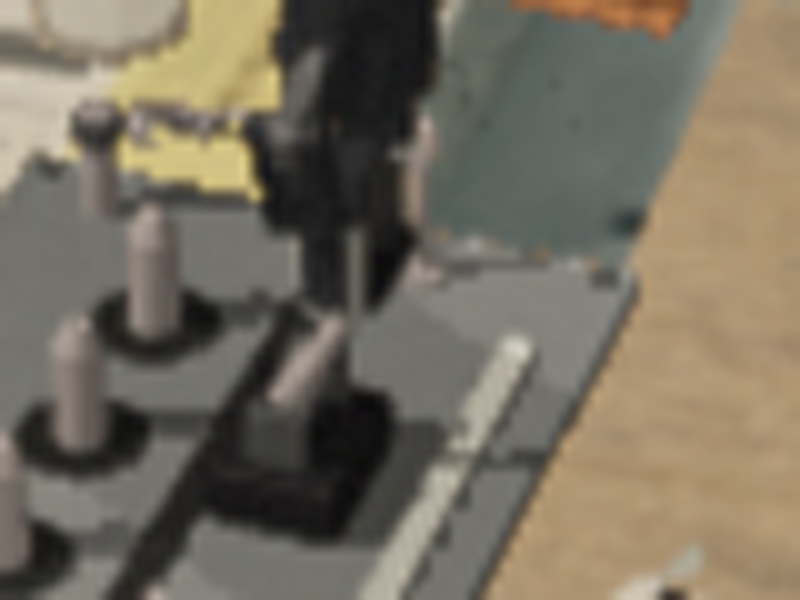

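```bash
python3 -m crank '[[0.7,-0.04,0,-0.03,0],[0.7,-0.04,0,-0.03,0],[0.7,-0.04,0,-0.03,0]]'
python3 -m crank '[[0.3,0,0,0,0],[0.3,0,0,0,0],[0.3,0,0,0,0],[0.3,0,0,-0.5,0],[0.3,0,0,-1,0],[0.3,0,0,-1,0]]'
python3 -m crank '[[0.3,0.1,1,0,0],[0.3,0.1,1,0,0]]'|head -2
python3 -m crank '[[0,0,1,0,0],[0,0,1,0,0],[0,0,1,0,0]]'|head -2
python3 - <<'E'
from h import *
c=cam("side");t=cam("top")
a=c["img"][165:235,215:308];b=t["img"][155:225,205:318]
im=np.hstack([cv2.resize(a,(400,301),interpolation=2),cv2.resize(b,(400,301),interpolation=2)]);cv2.imwrite("pics/u5.png",im)
for n,c in(("top",t),("side",c)):
    hsv=cv2.cvtColor(c["img"],cv2.COLOR_BGR2HSV)
    for r in((574,302),(469,410)):
        u=proj(c,(*r,60 if n=="top" else 30));x,y=u.astype(int);w=16
        m=((hsv[...,1]<60)&(hsv[...,2]>150)).astype(np.uint8)[y-w:y+w,x-w:x+w]
        if n=="top":
            k=cv2.connectedComponentsWithStats(m);i=1+np.argmax(k[2][1:,4]);st=k[2][i];print(n,r,st,k[3][i],plane(c,(k[3][i][0]+x-w,k[3][i][1]+y-w),60).round(1))
cv2.imwrite("pics/rolls.png",np.hstack([cv2.resize(t["img"][170:225,120:185],(400,338),interpolation=2),cv2.resize(ctrl.read_camera("side")["img"][245:325,180:260],(338,338),interpolation=2)]))
E
```

```text
clock: 9.2
tcp_pos: [470.1, -9.4, 112.9]
tool_rot: [0.021, 1.0, 0.0, -0.005]
wrist_force: [-14.2, 2.6, -21.0]
opening: 34.7
grip_force: 29.2
clock: 9.95
tcp_pos: [476.5, -10.4, 218.6]
tool_rot: [0.021, 1.0, -0.001, 0.003]
wrist_force: [-0.4, -0.0, 0.1]
opening: 60.1
grip_force: 0.0
clock: 10.2
tcp_pos: [468.5, 91.8, 214.8]
clock: 10.58
tcp_pos: [472.8, 192.2, 214.4]Traceback (most recent call last):
  File "<stdin>", line 11, in <module>
    return _wrapfunc(a, 'argmax', axis=axis, out=out, **kwds)
    return bound(*args, **kwds)
ValueError: attempt to get argmax of an empty sequence
```

View pics/u5.png

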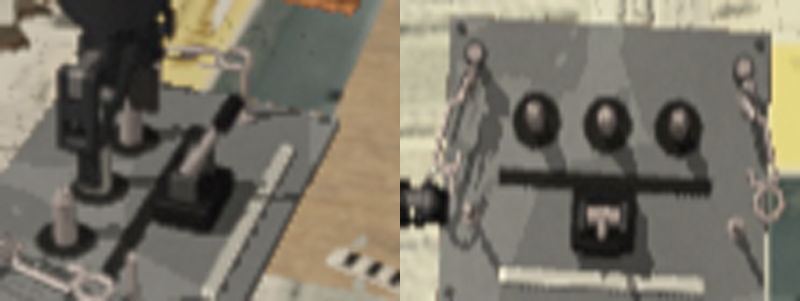

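Lever is up at its stop: the knob is high at (232,108) in the left half, and the push met about 25 N. Now locate the rolls numerically.

```bash
cat > rolls.py <<'E'
from h import *
t=cam("top");s=cam("side")
for n,c,lo in(("top",t,175),("side",s,175)):
    hsv=cv2.cvtColor(c["img"],cv2.COLOR_BGR2HSV)
    m=((hsv[...,1]<45)&(hsv[...,2]>lo)).astype(np.uint8)
    _,_,st,ce=cv2.connectedComponentsWithStats(m)
    for a,b in zip(st,ce):
        w,h=a[2],a[3];bc=(a[0]+(w-1)/2,a[1]+(h-1)/2)
        if n=="top" and 60<a[4]<200 and 10<w<22 and 10<h<22:
            print("top",a,plane(c,b,60).round(1),plane(c,bc,60).round(1))
        if n=="side" and 100<a[4]<500 and 10<w<26 and 18<h<40: print("side",a,plane(c,bc,30).round(1))
E
python3 rolls.py
python3 - <<'E'
from h import *
import types
t=cam("top")
for u in((169,178.4),(134.6,209.1)):print(plane(t,u,60))
s=cam("side");print(plane(s,(215.7,299),30),proj(s,(574,302,30)),proj(s,(469,410,30)), proj(t,(574,302,60)))
E
```

```text
top [203  35  16  12  80] [1068.7  166.3   60. ] [1069.8  171.1   60. ]
top [218  84  20  14  67] [880.6  96.4  60. ] [886.5 108.9  60. ]
top [127 202  16  16 138] [469.8 417.   60. ] [470.1 416.4  60. ]
side [ 81 254  19  28 105] [882.4 399.2  30. ]
side [ 38 305  25  23 126] [881.1 588.3  30. ]
[576.18962796 303.56086884  60.        ]
[471.40786686 416.11614484  60.        ]
[481.66667833 402.50803641  30.        ] [199.04868786 266.9776867 ] [219.02922837 302.07086463] [169.44250531 179.03835718]
```

Run:
```python
from h import *
print(tooly()[0],move((471,416,130)))
```

```text
87.50592185834546 [0.12  2.264 0.85 ]
```

```bash
for i in 1; do python3 -m crank '[[0,0.04,1,0,0],[0,0.04,1,0,0]]'
python3 -m crank '[[0,0.04,1,0,0],[0,0.04,1,0,0]]'
python3 -m crank '[[0,0.04,0.26,0.2,0],[0,0.04,0.26,0.2,0],[0,0.04,0.26,0.2,0],[0,0.04,0.26,0.2,0]]'; done|tail -6|head -2
python3 rolls.py;python3 - <<'E'
from h import *
s=cam("side");t=cam("top")
cv2.imwrite("pics/rolls.png",np.hstack([cv2.resize(t["img"][165:235,120:200],(400,350),interpolation=2),cv2.resize(s["img"][235:325,170:260],(350,350),interpolation=2)]))
print(move((471,416,80)))
E
```

```text
clock: 11.88
tcp_pos: [471.2, 415.7, 195.9]
top [203  35  16  12  81] [1068.8  166.4   60. ] [1069.8  171.1   60. ]
top [218  84  20  14  69] [879.6  98.5  60. ] [886.5 108.9  60. ]
top [162 173  15  13  79] [572.7 305.2  60. ] [574.1 303.5  60. ]
top [190 255  14  13 142] [299.2 205.8  60. ] [299.  204.7  60. ]
side [162 162  21  31 164] [ 858.9 -107.3   30. ]
side [122 206  19  24 113] [884.7 153.6  30. ]
side [ 68 211  22  28 187] [1033.1  237.    30. ]
side [ 70 240  21  21 107] [955.6 342.3  30. ]
side [ 81 248  19  34 136] [889.5 388.3  30. ]
side [ 73 284  22  20 129] [841.5 493.2  30. ]
side [ 38 305  25  24 134] [880.1 589.8  30. ]
[-0.    -0.002  1.155]
```

View pics/rolls.png

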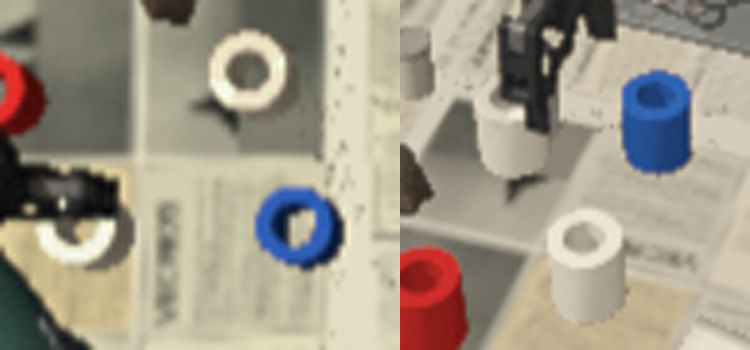

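Both white rolls stand undisturbed (one at (248,70), the other under the gripper at (75,235) in the left half). Descend and grip.

```bash
python3 -m crank '[[0,0,0,0.5,0],[0,0,0,1,0],[0,0,0,1,0]]' |head -2
python3 -m crank '[[0,0,0,0.3,0],[0,0,0,0.5,0],[0,0,0,0.64,0],[0,0,0,0.64,0]]'
python3 -m crank '[[0.6,0,0,0,0],[0.6,0,0,0,0],[0.6,0,0,0,0],[0.6,0,0,0,0],[0.6,0,0,0,0]]' 20
```

```text
clock: 12.45
tcp_pos: [469.0, 415.2, 92.6]
clock: 12.95
tcp_pos: [470.9, 416.7, 31.7]
tool_rot: [0.021, 1.0, 0.0, 0.0]
wrist_force: [0.0, -0.5, 0.2]
opening: 85.8
grip_force: 0.0
clock: 13.58
tcp_pos: [471.1, 416.9, 32.2]
tool_rot: [0.021, 1.0, 0.001, 0.001]
wrist_force: [-1.1, -0.9, 6.6]
opening: 53.4
grip_force: 20.2
```

```bash
python3 -m crank '[[0.6,0,0,-0.5,0],[0.6,0,0,-1,0],[0.6,0,0,-1,0]]'|tail -3
python3 -m crank '[[0.6,-0.4,0,-0.5,0],[0.6,-0.8,0,-0.5,0],[0.6,-0.8,0,-0.5,0],[0.6,-0.8,0,-0.5,0]]'|head -2
python3 - <<'E'
from h import *
print(tooly()[0],move((563.5,-85.4,100)))
E
```

```text
wrist_force: [0.4, -0.3, -0.7]
opening: 52.8
grip_force: 22.1
clock: 14.45
tcp_pos: [550.0, 413.0, 180.2]
87.5780660669254 [-0.347 -4.973  0.805]
```

```bash
for i in 1; do python3 -m crank '[[0.6,-0.07,-0.5,0,0],[0.6,-0.07,-1,0,0]]'
python3 -m crank '[[0.6,-0.07,-0.5,0,0],[0.6,-0.07,-1,0,0]]'
python3 -m crank '[[0.6,-0.07,-0.5,0,0],[0.6,-0.07,-1,0,0]]'
python3 -m crank '[[0.6,-0.07,-0.5,0,0],[0.6,-0.07,-1,0,0]]'
python3 -m crank '[[0.6,-0.07,-0.5,0,0],[0.6,-0.07,-0.97,0,0],[0.6,-0.07,-0.97,0,0],[0.6,-0.07,-0.97,0,0],[0.6,-0.07,-0.97,0.5,0],[0.6,-0.07,-0.97,0.5,0],[0.6,-0.07,-0.97,0.5,0],[0.6,-0.07,-0.97,0.5,0]]';done|tail -6
python3 - <<'E'
from h import *
print(tooly()[0],move((563.5,-85.4,46)))
t=cam("top");s=cam("side")
cv2.imwrite("pics/sp.png",np.hstack([cv2.resize(t["img"][150:220,230:310],(400,350),interpolation=2),cv2.resize(s["img"][160:240,200:280],(350,350),interpolation=2)]))
E
```

```text
clock: 16.45
tcp_pos: [565.4, -84.7, 132.7]
tool_rot: [0.021, 1.0, -0.0, 0.001]
wrist_force: [-0.0, -0.2, -0.6]
opening: 53.3
grip_force: 22.1
87.61660909232714 [ 0.02  -0.007  0.867]
```

View pics/sp.png

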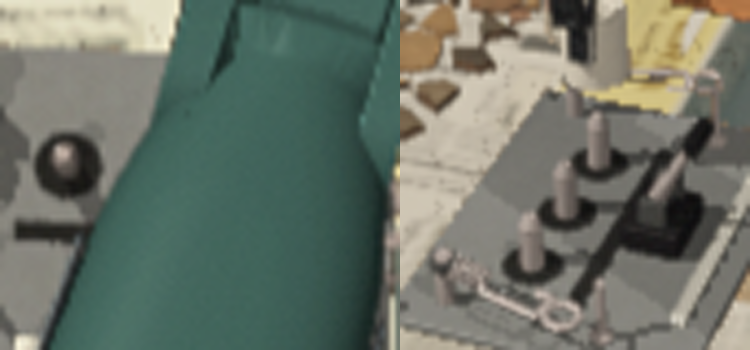

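Roll hangs above spindle C (right half: roll (610,40), spindle tip (598,118)). Lower in steps, watching the force.

```bash
python3 -m crank '[[0.6,0.02,0,0.15,0],[0.6,0.02,0,0.3,0],[0.6,0.02,0,0.4,0],[0.6,0.02,0,0.45,0],[0.6,0.02,0,0.45,0]]'|sed -n 2,4p
python3 -m crank '[[0.6,0,0,0.05,0],[0.6,0,0,0.1,0],[0.6,0,0,0.1,0],[0.6,0,0,0.1,0]]'|sed -n 2,4p
python3 -m crank '[[0.6,0,0,0.06,0],[0.6,0,0,0.12,0],[0.6,0,0,0.12,0]]'|sed -n 2,4p
```

```text
tcp_pos: [562.5, -84.8, 85.9]
tool_rot: [0.021, 1.0, 0.0, -0.0]
wrist_force: [-0.4, 0.2, -0.7]
tcp_pos: [562.6, -84.8, 76.2]
tool_rot: [0.021, 1.0, -0.0, 0.0]
wrist_force: [0.5, -0.1, -0.2]
tcp_pos: [562.2, -84.7, 63.5]
tool_rot: [0.021, 1.0, 0.0, -0.0]
wrist_force: [0.5, 0.1, -0.5]
```

```bash
python3 -m crank '[[0.6,0,0,0.06,0],[0.6,0,0,0.12,0],[0.6,0,0,0.18,0],[0.6,0,0,0.18,0],[0.6,0,0,0.18,0]]'|sed -n 2,4p
python3 -m crank '[[0.2,0,0,0,0],[0.2,0,0,0,0],[0.2,0,0,0,0],[0.2,0,0,-0.5,0],[0.2,0,0,-1,0],[0.2,0,0,-1,0]]'
python3 -m crank '[[0.2,0,1,0,0],[0.2,0,1,0,0]]'|sed -n 2p
python3 -m crank '[[0.2,0,1,0,0],[0.2,0,1,0,0]]'|sed -n 2p
python3 -m crank '[[0.2,0,1,0,0],[0.2,0,1,0,0],[0,0,1,0,0],[0,0,1,0,0],[0,0,1,0,0]]'|sed -n 2p
python3 rolls.py
python3 - <<'E'
from h import *
print(tooly()[0],move((575,303.5,31)))
E
```

```text
tcp_pos: [562.6, -84.8, 46.1]
tool_rot: [0.021, 1.0, -0.0, 0.0]
wrist_force: [0.1, -0.0, -0.4]
clock: 19.42
tcp_pos: [564.3, -85.2, 149.6]
tool_rot: [0.021, 1.0, -0.001, 0.003]
wrist_force: [-0.2, 0.0, -0.2]
opening: 68.5
grip_force: 0.0
tcp_pos: [566.3, 16.9, 145.4]
tcp_pos: [570.4, 117.4, 145.3]
tcp_pos: [575.2, 214.0, 145.9]
top [203  35  17  12  83] [1068.9  165.7   60. ] [1069.8  169.3   60. ]
top [218  82  20  16  82] [881.7  99.3  60. ] [890.2 109.   60. ]
top [277 175  15  15  89] [565.  -86.3  60. ] [564.7 -86.5  60. ]
side [218 169  23  30 270] [ 638.9 -128.5   30. ]
side [238 179  15  22 168] [ 570.6 -109.4   30. ]
side [122 206  19  24 111] [884.7 153.6  30. ]
side [ 35 209  18  25 117] [1156.8  255.5   30. ]
side [ 72 211  18  28 170] [1026.7  235.    30. ]
side [ 82 221  25  28 190] [955.2 265.8  30. ]
side [ 70 240  21  21 101] [955.6 342.3  30. ]
side [ 81 248  19  34 134] [889.5 388.3  30. ]
side [ 73 284  22  20 128] [841.5 493.2  30. ]
side [ 38 305  25  24 133] [880.1 589.8  30. ]
87.51403428163789 [0.042 0.893 1.151]
```

Run:
```python
from h import *
s=cam("side");t=cam("top")
a=np.load("pics/side0.npy")
d=np.abs(s["img"].astype(int)-a).max(2)
print("side window changed px",(d[245:290,180:216]>40).sum(), "roll2 place",(d[285:320,200:232]>40).sum())
b=np.load("pics/top0.npy");d=np.abs(t["img"].astype(int)-b).max(2);print((d[168:190,158:182]>40).sum())
print(proj(s,(563.5,-85.4,42)))
```

```text
side window changed px 227 roll2 place 121
320
[244.62641892 190.84283393]
```

```bash
python3 -m crank '[[0,0.5,-0.5,0,0],[0,1,-1,0,0],[0,1,-1,0,0]]'|sed -n 2p
python3 - <<'E'
from h import *
s=cam("side");t=cam("top")
a=np.load("pics/side0.npy")
d=np.abs(s["img"].astype(int)-a).max(2)
print("side window changed px",(d[245:290,180:216]>40).sum())
b=np.load("pics/top0.npy");d=np.abs(t["img"].astype(int)-b).max(2);print((d[168:190,158:182]>40).sum())
cv2.imwrite("pics/x.png",np.hstack([cv2.resize(t["img"][140:240,120:230],(440,400),interpolation=2),cv2.resize(s["img"][160:300,160:280],(343,400),interpolation=2)]))
E
python3 rolls.py|grep top
```

```text
tcp_pos: [468.5, 117.6, 146.3]
side window changed px 225
194
top [291   0  13  12  65] [1206.4 -135.9   60. ] [1202.7 -135.4   60. ]
top [203  35  16  12  78] [1068.8  166.8   60. ] [1069.8  171.1   60. ]
```

View pics/x.png

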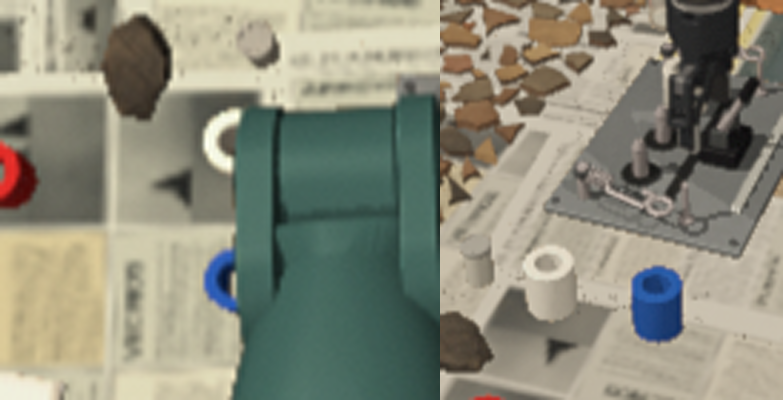

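Roll 1 has been knocked: its ring's left edge is now at (203,140) in the left half, about 30 mm nearer the feeder. Clear the arm and re-measure.

```bash
python3 -m crank '[[0,0,-0.5,-0.3,0],[0,0,-1,-0.3,0],[0,0,-1,-0.3,0]]'|sed -n 2p
python3 -m crank '[[0,0,-0.5,0,0],[0,0,-1,0,0],[0,0,-1,0,0]]'|sed -n 2p
python3 rolls.py|grep top
python3 - <<'E'
from h import *
s=cam("side");print(plane(s,(198.1,251.7),60),plane(s,(198.4,257.3),60))
E
```

```text
tcp_pos: [468.4, 17.4, 176.2]
tcp_pos: [463.8, -82.3, 175.8]
top [203  36  16  11  77] [1068.3  166.5   60. ] [1067.9  171.1   60. ]
top [190 255  14  13 139] [299.4 206.   60. ] [299.  204.7  60. ]
[587.53828286 271.38113475  60.        ] [577.20959339 293.22589929  60.        ]
```

Run:
```python
from h import *
t=cam("top");u=proj(t,(586,281,60));print(u)
x,y=u.astype(int);w=13;hsv=cv2.cvtColor(t["img"],cv2.COLOR_BGR2HSV)[y-w:y+w,x-w:x+w]
for v in(190,205,220):
    m=((hsv[...,2]>v)).astype(np.uint8)
    n,_,st,ce=cv2.connectedComponentsWithStats(m)
    for a,b in zip(st[1:],ce[1:]):
        if a[4]>40:print(v,a,plane(t,(b[0]+x-w,b[1]+y-w),60).round(1),plane(t,(a[0]+(a[2]-1)/2+x-w,a[1]+(a[3]-1)/2+y-w),60).round(1))
print(hsv[w,:,2],hsv[:,w,2]); print(move((586,281,160)))
```

```text
[175.73417344 175.56155963]
190 [  9   0  17  21 151] [593.1 269.1  60. ] [598.3 270.2  60. ]
205 [  9   6  15  15 122] [588.3 273.   60. ] [587.9 273.4  60. ]
220 [  9   6  15  15 104] [588.9 273.3  60. ] [587.9 273.4  60. ]
[136 132 128 124 121 114 102  94 125 245 245 240 165  96  91  95  91  86
  86  83 119 245 243 241 159  90] [168 110  89  83  78  99 211 244 244 239 195 126 100  96  99 137 218 242
 243 236 188 124 112 118 120 121]
[-1.081  3.651  0.16 ]
```

```bash
for i in 1; do python3 -m crank '[[0,-0.3,0.5,0,0],[0,-0.5,1,0,0]]'
python3 -m crank '[[0,-0.3,0.5,0,0],[0,-0.5,1,0,0]]'
python3 -m crank '[[0,0,0.5,0,0],[0,0,1,0,0],[0,0,1,0,0]]';done|sed -n 14p
python3 - <<'E'
from h import *
print(move((588,273.5,31)))
E
```

```text
tcp_pos: [574.4, 219.5, 175.6]
[-0.117  0.544  1.447]
```

```bash
python3 -m crank '[[0,-0.12,0.54,0,0],[0,-0.12,0.54,0.3,0],[0,-0.12,0.54,0.7,0],[0,-0.12,0.54,0.7,0]]'|sed -n 2p
python3 -m crank '[[0,0,0,0.3,0],[0,0,0,0.6,0],[0,0,0,0.74,0],[0,0,0,0.74,0],[0,0,0,0.74,0]]'|sed -n 2,4p
python3 -m crank '[[0.6,0,0,0,0],[0.6,0,0,0,0],[0.6,0,0,0,0],[0.6,0,0,0,0],[0.6,0,0,0,0]]' 20
python3 -m crank '[[0.6,0,0,-0.5,0],[0.6,0,0,-1,0],[0.6,0,0,-1,0]]'
python3 - <<'E'
from h import *
print(tooly()[0],move((568.8,54.8,100)))
E
```

```text
tcp_pos: [587.5, 268.3, 103.8]
tcp_pos: [590.2, 268.7, 33.6]
tool_rot: [0.021, 1.0, 0.0, 0.001]
wrist_force: [-1.0, -0.5, 0.6]
clock: 24.9
tcp_pos: [589.9, 268.6, 33.0]
tool_rot: [0.021, 1.0, 0.0, 0.001]
wrist_force: [-0.7, 0.5, 7.3]
opening: 54.6
grip_force: 20.0
clock: 25.28
tcp_pos: [591.3, 269.0, 136.1]
tool_rot: [0.021, 1.0, 0.001, 0.003]
wrist_force: [-0.3, 0.3, -2.1]
opening: 54.1
grip_force: 22.3
87.58773033815585 [ 0.136 -2.15   0.356]
```

```bash
python3 -m crank '[[0.6,0.06,-0.5,0,0],[0.6,0.06,-1,0,0]]'|sed -n 2p
python3 -m crank '[[0.6,0.06,-0.5,0,0],[0.6,0.06,-1,0,0],[0.6,0.06,-1,0,0],[0.6,0.06,-1,0,0]]'|sed -n 2p
python3 - <<'E'
from h import *
print(tooly()[0],move((570.8,54.6,90)))
E
```

```text
tcp_pos: [578.4, 167.9, 131.2]
tcp_pos: [568.8, 69.3, 131.6]
87.55827793594315 [-0.026 -0.146  0.416]
```

```bash
python3 -m crank '[[0.6,-0.02,-0.15,0,0],[0.6,-0.02,-0.15,0.1,0],[0.6,-0.02,-0.15,0.3,0],[0.6,-0.02,-0.15,0.4,0],[0.6,-0.02,-0.15,0.4,0],[0.6,-0.02,-0.15,0.4,0]]'|sed -n 2,4p
python3 -m crank '[[0.6,0,0,0.06,0],[0.6,0,0,0.12,0],[0.6,0,0,0.12,0],[0.6,0,0,0.12,0]]'|sed -n 2,4p
python3 -m crank '[[0.6,0,0,0.06,0],[0.6,0,0,0.12,0],[0.6,0,0,0.12,0],[0.6,0,0,0.12,0]]'|sed -n 2,4p
```

```text
tcp_pos: [570.7, 54.2, 92.5]
tool_rot: [0.021, 1.0, 0.0, 0.0]
wrist_force: [-0.5, -0.4, 0.0]
tcp_pos: [570.5, 54.0, 80.1]
tool_rot: [0.021, 1.0, 0.0, 0.0]
wrist_force: [-0.5, -0.1, -0.6]
tcp_pos: [570.5, 54.0, 68.1]
tool_rot: [0.021, 1.0, 0.0, -0.0]
wrist_force: [0.2, -0.1, -1.6]
```

```bash
python3 -m crank '[[0.6,0,0,0.06,0],[0.6,0,0,0.12,0],[0.6,0,0,0.2,0],[0.6,0,0,0.2,0],[0.6,0,0,0.2,0]]'|sed -n 2,4p
python3 -m crank '[[0.2,0,0,0,0],[0.2,0,0,0,0],[0.2,0,0,0,0],[0.2,0,0,-0.5,0],[0.2,0,0,-1,0],[0.2,0,0,-1,0]]'|sed -n 2,5p
python3 -m crank '[[0.2,0.3,0,-0.8,0.03],[0.2,0.5,0,-0.8,0.03],[0.2,0.5,0,-0.8,0.03]]'|sed -n 2p
python3 rolls.py;python3 - <<'E'
from h import *
t=cam("top");s=cam("side")
print(tooly()[0],move((508.1,-371.8,170)),proj(s,(563.5,-85.4,42)),proj(s,(569.4,54.4,42)))
T2=lambda u,v:((u+.5)/8-.5+340,(v+.5)/8-.5+160)
for q in((262,110),(310,110),(245,466),(290,470)):print(plane(t,T2(*q),144))
np.save("pics/sA.npy",s["img"])
E
```

```text
tcp_pos: [570.5, 54.0, 48.1]
tool_rot: [0.021, 1.0, 0.0, -0.0]
wrist_force: [0.6, -0.5, -1.6]
tcp_pos: [572.2, 54.0, 151.7]
tool_rot: [0.021, 1.0, -0.0, 0.003]
wrist_force: [-0.7, -0.9, -1.3]
opening: 68.1
tcp_pos: [519.8, 56.2, 229.3]
top [291   0  14  12  78] [1205.9 -138.6   60. ] [1202.7 -137.2   60. ]
top [203  35  16  12  80] [1068.9  166.7   60. ] [1069.8  171.1   60. ]
top [218  84  20  14  67] [880.   97.6  60. ] [886.5 108.9  60. ]
top [277 175  15  15  74] [567.1 -85.9  60. ] [564.7 -86.5  60. ]
side [238 180  15  21 151] [ 569.6 -106.5   30. ]
side [222 202  16  23 209] [576.8  34.9  30. ]
side [122 206  19  24 102] [884.7 153.6  30. ]
side [ 82 225  23  24 128] [952.8 275.3  30. ]
side [ 81 249  19  33 112] [888.3 390.1  30. ]
side [ 73 284  22  19 120] [842.6 491.6  30. ]
side [ 38 305  25  23 129] [881.1 588.3  30. ]
85.77859830084127 [-0.19  -4.276  0.567] [244.62641892 190.84283393] [229.4104004  214.03284845]
[ 580.46075021 -368.02415882  144.        ]
[ 580.50391127 -387.41348902  144.        ]
[ 436.55303703 -357.12964499  144.        ]
[ 434.98750846 -375.0320842   144.        ]
```

```bash
for i in 1; do python3 -m crank '[[0.2,0,-0.5,0,0],[0.2,0,-1,0,0]]'
python3 -m crank '[[0.2,0,-0.5,0,0],[0.2,0,-1,0,0]]'
python3 -m crank '[[0.2,0,-0.5,0,0],[0.2,0,-1,0,0]]'
python3 -m crank '[[0.3,-0.1,-0.5,0,0],[0.3,-0.19,-1,0,0],[0.3,-0.19,-1,0,0],[0.3,-0.19,-1,0,0]]';done|tail -6|head -2
python3 - <<'E'
from h import *
print(tooly()[0],move((508.1,-371.8,122)))
E
```

```text
clock: 30.98
tcp_pos: [510.0, -344.0, 226.9]
85.76694433749938 [-0.003 -0.28   1.049]
```

```bash
python3 -m crank '[[0.3,0,-0.27,0,0],[0.3,0,-0.28,0.3,0],[0.3,0,-0.28,0.6,0],[0.3,0,-0.28,0.6,0],[0.3,0,-0.28,0.6,0]]'|sed -n 2,4p
python3 -m crank '[[0.3,0,0,0.25,0],[0.3,0,0,0.45,0],[0.3,0,0,0.45,0],[0.3,0,0,0.45,0]]'|sed -n 2,5p
python3 -m crank '[[0.7,0,0,0,0],[0.7,0,0,0,0],[0.7,0,0,0,0],[0.7,0,0,0,0]]' 30
python3 -m crank '[[0.8,0,0,0,0],[0.8,0,0,0,0],[0.8,0,0,0,0]]' 110
```

```text
tcp_pos: [508.4, -371.7, 169.3]
tool_rot: [0.036, 0.999, -0.0, 0.0]
wrist_force: [0.2, 1.1, -0.1]
tcp_pos: [508.5, -372.4, 124.7]
tool_rot: [0.037, 0.999, -0.001, 0.001]
wrist_force: [0.1, 0.0, -0.6]
opening: 59.6
clock: 32.6
tcp_pos: [508.0, -372.1, 123.1]
tool_rot: [0.037, 0.999, -0.0, 0.0]
wrist_force: [-0.3, 0.1, -0.0]
opening: 25.7
grip_force: 0.0
clock: 32.98
tcp_pos: [508.1, -372.2, 123.3]
tool_rot: [0.037, 0.999, -0.0, 0.0]
wrist_force: [-1.1, 0.0, 5.5]
opening: 18.5
grip_force: 79.9
```

```bash
python3 -m crank '[[0.8,0,0,-0.1,0],[0.8,0,0,-0.3,0],[0.8,0,0,-0.6,0],[0.8,0,0,-1,0],[0.8,0,0,-1,0]]'|sed -n 2,6p
python3 -m crank '[[0.8,0,0.3,-0.3,-0.03],[0.8,0,0.6,-0.3,-0.03],[0.8,0,1,-0.3,-0.03],[0.8,0,1,-0.3,-0.03],[0.8,0,1,-0.3,-0.03]]'|sed -n 2p
python3 - <<'E'
from h import *
print(tooly()[0],move((500.1,-171,160)),move((500.1,-171,113)))
E
```

```text
tcp_pos: [508.8, -372.8, 226.1]
tool_rot: [0.037, 0.999, -0.001, 0.002]
wrist_force: [0.0, -1.3, -2.2]
opening: 18.8
grip_force: 79.6
tcp_pos: [515.2, -272.4, 252.6]
87.60179282228066 [0.193 1.007 0.926] [0.193 1.007 1.396]
```

```bash
python3 -m crank '[[0.8,0.1,0.5,0,0],[0.8,0.19,1,0,0],[0.8,0.19,1,0.3,0],[0.8,0.19,1,0.6,0],[0.8,0.19,1,0.9,0],[0.8,0.19,1,0.9,0],[0.8,0.19,1,0.9,0]]'|sed -n 2,4p
cat > pin.py <<'E'
from h import *
s=cam("side");st=ctrl.get_state();p=st["tcp_pos"]-[0,0,88]
u=proj(s,p);v=proj(s,p+[0,0,30]);print("pred tip",u.round(1),"30 up",v.round(1))
a=np.load("pics/sA.npy").astype(int);d=np.abs(s["img"].astype(int)-a).max(2)
for r in range(int(v[1]),int(u[1])+6):
    c0=int(u[0])-7;row=d[r,c0:c0+15];print(r,c0,row)
E
python3 pin.py
```

```text
tcp_pos: [500.9, -172.3, 164.0]
tool_rot: [0.021, 1.0, -0.0, 0.0]
wrist_force: [0.6, -0.6, -0.6]
pred tip [268.5 172.6] 30 up [268.6 165.6]
165 261 [ 3  3  4  3  3  5  2 69 84 82  4  5  3  3  3]
166 261 [ 4  3  3  3  3  5  3 61 85 78  4  5  3  3  3]
167 261 [ 4  3  3  4  3  5  3 56 87 69  3  4  3  2  3]
168 261 [ 3  3  4  3  3  4  3 48 88 68  4  6  3  3  3]
169 261 [ 3  3  4  3  3  5  2 47 90 69  3  4  3  4  2]
170 261 [ 3  3  2  3  4  3  4 27 92 68  2  3  4  2  2]
171 261 [ 2  3  4  3  3  3  5 15 79 47  1  4  3  2  2]
172 261 [ 3  3  3  3  3  3  4  1 38  3  4  3  3  3  2]
173 261 [3 4 3 3 3 3 4 4 1 4 2 3 3 3 2]
174 261 [3 3 3 4 2 4 3 4 3 3 3 3 1 1 3]
175 261 [ 3  2  3  4  2  2  2  5  6 10 10  4  2  2  3]
176 261 [ 3  3  2  2  2  6  8 14 17 19 17 13  4  1  2]
177 261 [ 3  3  3  4  8 14 23 21 12 14 12 17 14  3  4]
```

Pin column 269.1 and tip row about 172 agree with the eye at (268.9,178.5) at its lower height, so lower into the eye.

```bash
python3 -m crank '[[0.8,0,0,0.1,0],[0.8,0,0,0.2,0],[0.8,0,0,0.3,0],[0.8,0,0,0.3,0]]'|sed -n 2,4p
python3 -m crank '[[0.8,0,0,0.1,0],[0.8,0,0,0.2,0],[0.8,0,0,0.2,0],[0.8,0,0,0.2,0]]'|sed -n 2,4p
python3 pin.py|head -1
python3 -m crank '[[0.8,0.05,0,0,0],[0.8,0.1,-0.02,0,0],[0.8,0.15,-0.04,0,0],[0.8,0.15,-0.04,0,0]]'|sed -n 2,4p
```

```text
tcp_pos: [500.1, -171.4, 132.2]
tool_rot: [0.021, 1.0, 0.0, -0.001]
wrist_force: [-0.3, 0.2, -2.4]
tcp_pos: [500.6, -171.7, 113.2]
tool_rot: [0.021, 1.0, -0.0, 0.0]
wrist_force: [0.4, -0.2, -2.2]
pred tip [268.6 184.3] 30 up [268.6 177.5]
tcp_pos: [485.3, -175.2, 113.3]
tool_rot: [0.021, 1.0, -0.0, 0.0]
wrist_force: [3.3, 1.4, -1.7]
```

```bash
python3 -m crank '[[0.8,0.1,-0.03,0,0],[0.8,0.2,-0.055,0,0],[0.8,0.3,-0.08,0,0],[0.8,0.4,-0.11,0,0],[0.8,0.51,-0.14,0,0],[0.8,0.51,-0.14,0,0],[0.8,0.51,-0.14,0,0]]'|sed -n 2,6p
python3 - <<'E'
from h import *
np.save("pics/sB.npy",cam("side")["img"])
E
python3 pin.py|head -1
python3 -m crank '[[0.8,0.015,0.06,0,0],[0.8,0.03,0.115,0,0],[0.8,0.04,0.175,0,0],[0.8,0.05,0.232,0,0],[0.8,0.055,0.29,0,0],[0.8,0.062,0.348,0,0],[0.8,0.066,0.42,0,0],[0.8,0.066,0.42,0,0],[0.8,0.066,0.42,0,0]]'|sed -n 2,6p
```

```text
tcp_pos: [434.2, -187.0, 113.4]
tool_rot: [0.021, 1.0, 0.0, 0.001]
wrist_force: [8.2, 1.9, -2.8]
opening: 18.8
grip_force: 79.7
pred tip [287.2 185. ] 30 up [287.4 178.1]
tcp_pos: [429.8, -145.0, 113.5]
tool_rot: [0.021, 1.0, -0.0, 0.001]
wrist_force: [8.2, 0.1, -3.0]
opening: 18.9
grip_force: 79.7
```

```bash
python3 -m crank '[[0.8,0,0.02,0,0],[0.8,0,0.04,0,0],[0.8,0,0.04,0,0]]'|sed -n 2,4p
python3 -m crank '[[0.8,0,0.03,0,0],[0.8,0,0.03,0,0],[0.8,0,0.03,0,0]]'|sed -n 2,4p
python3 -m crank '[[0.8,0,0.03,0,0],[0.8,0,0.03,0,0],[0.8,0,0.03,0,0]]'|sed -n 2,4p
```

```text
tcp_pos: [429.9, -141.0, 113.5]
tool_rot: [0.021, 1.0, -0.0, 0.001]
wrist_force: [7.0, -1.1, -2.4]
tcp_pos: [430.1, -138.1, 113.5]
tool_rot: [0.021, 1.0, -0.0, 0.001]
wrist_force: [8.3, -0.2, -2.8]
tcp_pos: [430.2, -135.2, 113.5]
tool_rot: [0.021, 1.0, -0.0, 0.001]
wrist_force: [9.1, -0.4, -2.8]
```

```bash
python3 -m crank '[[0.8,0,0.03,0,0],[0.8,0,0.03,0,0],[0.8,0,0.03,0,0]]'|sed -n 2,4p
python3 -m crank '[[0.8,0,0.03,0,0],[0.8,0,0.03,0,0],[0.8,0,0.03,0,0]]'|sed -n 2,4p
python3 -m crank '[[0.8,0,0.03,0,0],[0.8,0,0.03,0,0],[0.8,0,0.03,0,0]]'|sed -n 2,4p
```

```text
tcp_pos: [430.4, -132.4, 113.6]
tool_rot: [0.021, 1.0, -0.001, 0.001]
wrist_force: [7.8, -0.9, -2.4]
tcp_pos: [430.7, -129.4, 113.7]
tool_rot: [0.021, 1.0, -0.001, 0.001]
wrist_force: [9.1, -2.2, -1.8]
tcp_pos: [431.1, -127.5, 113.8]
tool_rot: [0.021, 1.0, -0.002, 0.001]
wrist_force: [7.3, -8.3, -3.2]
```

```bash
python3 -m crank '[[0.8,0,-0.05,0,0],[0.8,0,-0.095,0,0],[0.8,0,-0.095,0,0]]'|sed -n 2,4p
python3 -m crank '[[0.8,-0.05,0,0,0],[0.8,-0.1,0,0,0],[0.8,-0.15,-0.0,0,0],[0.8,-0.2,-0.0,0,0],[0.8,-0.2,0,0,0],[0.8,-0.2,0,0,0]]'|sed -n 2,4p
python3 -m crank '[[0.8,-0.04,0,0,0],[0.8,-0.04,0,0,0],[0.8,-0.04,0,0,0]]'|sed -n 2,4p
python3 -m crank '[[0.8,-0.04,0,0,0],[0.8,-0.04,0,0,0],[0.8,-0.04,0,0,0]]'|sed -n 2,4p
```

```text
tcp_pos: [430.2, -136.0, 113.5]
tool_rot: [0.021, 1.0, -0.0, 0.001]
wrist_force: [8.6, -0.7, -1.7]
tcp_pos: [449.8, -136.5, 113.4]
tool_rot: [0.021, 1.0, -0.0, 0.001]
wrist_force: [5.6, 0.5, -1.4]
tcp_pos: [453.1, -136.2, 113.0]
tool_rot: [0.021, 1.0, -0.0, -0.0]
wrist_force: [1.3, -1.2, -1.6]
tcp_pos: [457.2, -136.2, 113.0]
tool_rot: [0.021, 1.0, 0.0, -0.0]
wrist_force: [0.6, 0.4, -1.6]
```

Force fell from 5.6 to 0.6 N at x≈453, exactly where the hook should seat. Lift the pin out and look.

```bash
python3 -m crank '[[0.8,0,0,-0.1,0],[0.8,0,0,-0.25,0],[0.8,0,0,-0.5,0],[0.8,0,0,-1,0],[0.8,0,0,-1,0]]'|sed -n 2,6p
python3 -m crank '[[0.8,-0.3,0,-0.3,0],[0.8,-0.5,0,-0.3,0],[0.8,-0.5,0,-0.3,0]]'|sed -n 2,6p
python3 - <<'E'
from h import *
s=cam("side");t=cam("top")
np.save("pics/sC.npy",s["img"])
cv2.imwrite("pics/hk.png",np.hstack([cv2.resize(t["img"][150:230,205:325],(450,300),interpolation=2),cv2.resize(s["img"][160:240,210:303],(349,300),interpolation=2)]))
E
```

```text
tcp_pos: [458.7, -136.9, 216.6]
tool_rot: [0.021, 1.0, -0.001, 0.003]
wrist_force: [-0.3, -0.7, -2.2]
opening: 18.3
grip_force: 80.3
tcp_pos: [507.9, -138.4, 242.4]
tool_rot: [0.021, 1.0, 0.0, -0.0]
wrist_force: [0.6, -0.2, -1.7]
opening: 19.1
grip_force: 80.1
```

View pics/hk.png

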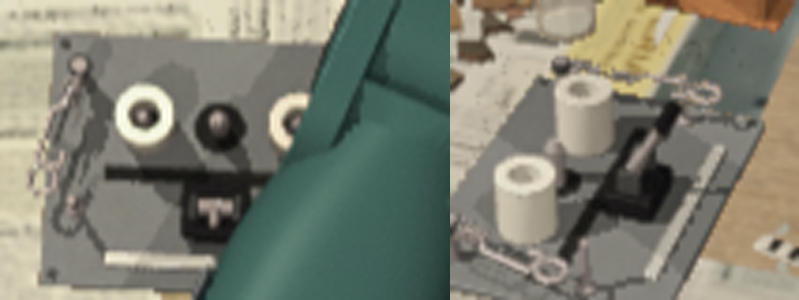

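Both rolls are seated. The right spring now reaches its post: its eye sits at (702,92) in the right half. Check that numerically and go to the left eye.

```bash
python3 - <<'E'
from h import *
s=cam("side");print(plane(s,(277.2-.4,184.5-.4),50))
print(tooly()[0],move((514.2,142.8,163)))
np.save("pics/sA.npy",s["img"])
E
for i in 1; do python3 -m crank '[[0.8,0,0.5,0,0],[0.8,0,1,0,0]]'
python3 -m crank '[[0.8,0,0.5,0,0],[0.8,0,1,0,0],[0.8,0,1,0,0]]';done|tail -6|sed -n 2p
python3 - <<'E'
from h import *
print(tooly()[0],move((514.2,142.8,163)))
E
```

```text
[ 462.80796961 -147.15185885   50.        ]
87.58411366907967 [0.041 2.81  0.797]
tcp_pos: [514.8, 63.9, 243.0]
87.78899669333013 [0.036 0.788 0.801]
```

```bash
python3 -m crank '[[0.8,0.03,0.4,0,0],[0.8,0.03,0.79,0,0],[0.8,0.03,0.79,0.3,0],[0.8,0.03,0.79,0.6,0],[0.8,0.03,0.79,0.78,0],[0.8,0.03,0.79,0.78,0],[0.8,0.03,0.79,0.78,0]]'|sed -n 2,4p
python3 pin.py; python3 -c "
from h import *
s=cam('side');Q=lambda u,v:((u+.5)/6.9-.5+190,(v+.5)/6.9-.5+165)
p=ctrl.get_state()['tcp_pos'].copy();p[2]=50;print('eye px',Q(321,462),'tip at z50',proj(s,p))"
```

```text
tcp_pos: [516.3, 140.0, 165.9]
tool_rot: [0.021, 1.0, 0.0, 0.0]
wrist_force: [-0.3, 0.5, -1.0]
pred tip [235.3 224.4] 30 up [235.  216.8]
216 228 [11  4  3  1  1  1  9 20 39 27 21 17 21 19 19]
217 228 [12 14 13  4  1  2 10 23 40 39 21 18 19 20 22]
218 228 [13 15 16 16  4  1 10 21 43 39 22 19 21 20 20]
219 228 [13 14 17 20 17  5  6 21 41 32 20 21 20 21 18]
220 228 [13 16 16 19 21 18 11 21 40 33 19 18 18 20 18]
221 228 [12 15 16 19 20 22 21 23 40 35 20 19 22 20  8]
222 228 [12 13 16 20 20 22 23 22 35 39 22 19 21 15  7]
223 228 [13 15 16 19 21 22 20 19 11  7 13 11 16  7  7]
224 228 [13 15 17 19 19 24 15 15 12  6  7  1  9  6  4]
225 228 [16 16 15 15 15 17 17 18 17 18 16  2  3  1  2]
226 228 [18 19 16  9 17 18 14 17 19 18 17  8  8  1  2]
227 228 [12 15 12  4 14 14  5  9 17 16 14  6  4  1  1]
228 228 [1 1 3 8 5 2 1 1 9 9 4 2 2 4 1]
229 228 [1 1 1 0 1 1 1 1 1 1 0 1 1 1 0]
eye px (236.09420289855072, 231.52898550724638) tip at z50 [235.63192027 231.2845907 ]
```

```bash
python3 -m crank '[[0.8,0,0.03,0,0],[0.8,0,0.03,0.1,0],[0.8,0,0.03,0.2,0],[0.8,0,0.03,0.3,0],[0.8,0,0.03,0.3,0]]'|sed -n 2,4p
python3 -m crank '[[0.8,0,0,0.1,0],[0.8,0,0,0.2,0],[0.8,0,0,0.22,0],[0.8,0,0,0.22,0]]'|sed -n 2,4p
python3 -m crank '[[0.8,0.05,0.01,0,0],[0.8,0.1,0.025,0,0],[0.8,0.15,0.04,0,0],[0.8,0.15,0.04,0,0]]'|sed -n 2,4p
```

```text
tcp_pos: [515.7, 143.4, 134.1]
tool_rot: [0.021, 1.0, -0.0, -0.001]
wrist_force: [0.6, 0.4, -2.5]
tcp_pos: [516.2, 143.4, 113.0]
tool_rot: [0.021, 1.0, -0.0, -0.0]
wrist_force: [-0.1, -0.1, -1.9]
tcp_pos: [501.4, 148.2, 113.3]
tool_rot: [0.021, 1.0, -0.0, 0.0]
wrist_force: [2.2, -1.0, -1.9]
```

```bash
python3 -m crank '[[0.8,0.1,0.027,0,0],[0.8,0.2,0.054,0,0],[0.8,0.3,0.08,0,0],[0.8,0.4,0.107,0,0],[0.8,0.54,0.144,0,0],[0.8,0.54,0.144,0,0],[0.8,0.54,0.144,0,0]]'|sed -n 2,4p
python3 -m crank '[[0.8,0.015,-0.06,0,0],[0.8,0.03,-0.115,0,0],[0.8,0.04,-0.175,0,0],[0.8,0.05,-0.232,0,0],[0.8,0.055,-0.29,0,0],[0.8,0.062,-0.348,0,0],[0.8,0.066,-0.44,0,0],[0.8,0.066,-0.44,0,0],[0.8,0.066,-0.44,0,0]]'|sed -n 2,4p
python3 -m crank '[[0.8,0,-0.03,0,0],[0.8,0,-0.03,0,0],[0.8,0,-0.03,0,0]]'|sed -n 2,4p
python3 -m crank '[[0.8,0,-0.03,0,0],[0.8,0,-0.03,0,0],[0.8,0,-0.03,0,0]]'|sed -n 2,4p
python3 -m crank '[[0.8,0,-0.02,0,0],[0.8,0,-0.02,0,0],[0.8,0,-0.02,0,0]]'|sed -n 2,4p
```

```text
tcp_pos: [448.8, 164.8, 113.5]
tool_rot: [0.021, 1.0, -0.0, 0.001]
wrist_force: [7.0, -2.3, -2.0]
tcp_pos: [440.7, 121.2, 113.6]
tool_rot: [0.021, 1.0, 0.0, 0.001]
wrist_force: [8.8, -0.3, -2.3]
tcp_pos: [440.6, 118.3, 113.5]
tool_rot: [0.021, 1.0, 0.0, 0.001]
wrist_force: [7.9, -0.6, -2.5]
tcp_pos: [440.4, 115.3, 113.5]
tool_rot: [0.021, 1.0, 0.0, 0.001]
wrist_force: [8.3, -1.2, -2.0]
tcp_pos: [440.4, 113.5, 113.6]
tool_rot: [0.021, 1.0, 0.001, 0.001]
wrist_force: [8.3, 1.2, -2.6]
```

```bash
python3 -m crank '[[0.8,0,-0.03,0,0],[0.8,0,-0.03,0,0],[0.8,0,-0.03,0,0]]'|sed -n 2,4p
python3 -m crank '[[0.8,0,-0.03,0,0],[0.8,0,-0.03,0,0],[0.8,0,-0.03,0,0]]'|sed -n 2,4p
```

```text
tcp_pos: [440.3, 111.5, 113.6]
tool_rot: [0.021, 1.0, 0.002, 0.001]
wrist_force: [8.2, 7.9, -2.8]
tcp_pos: [440.4, 109.0, 113.7]
tool_rot: [0.021, 1.0, 0.003, 0.001]
wrist_force: [7.9, 12.9, -2.7]
```

```bash
python3 -m crank '[[0.8,0,0.06,0,0],[0.8,0,0.11,0,0],[0.8,0,0.11,0,0]]'|sed -n 2,4p
python3 -m crank '[[0.8,-0.05,0,0,0],[0.8,-0.1,0,0,0],[0.8,-0.15,-0.0,0,0],[0.8,-0.19,-0.0,0,0],[0.8,-0.19,0,0,0],[0.8,-0.19,0,0,0]]'|sed -n 2,4p
python3 -m crank '[[0.8,-0.04,0,0,0],[0.8,-0.04,0,0,0],[0.8,-0.04,0,0,0]]'|sed -n 2,4p
python3 -m crank '[[0.8,-0.04,0,0,0],[0.8,-0.04,0,0,0],[0.8,-0.04,0,0,0]]'|sed -n 2,4p
```

```text
tcp_pos: [440.6, 118.6, 113.6]
tool_rot: [0.021, 1.0, 0.0, 0.001]
wrist_force: [7.2, -0.2, -1.0]
tcp_pos: [459.1, 117.5, 113.4]
tool_rot: [0.021, 1.0, 0.0, 0.001]
wrist_force: [5.8, -0.5, -1.5]
tcp_pos: [462.6, 117.2, 113.2]
tool_rot: [0.021, 1.0, 0.0, 0.0]
wrist_force: [5.3, 0.2, -0.8]
tcp_pos: [466.0, 116.9, 112.8]
tool_rot: [0.021, 1.0, -0.0, -0.001]
wrist_force: [-0.8, -0.4, -1.9]
```

```bash
python3 -m crank '[[0.8,-0.03,0,0,0],[0.8,-0.03,0,0,0],[0.8,-0.03,0,-0.1,0],[0.8,-0.03,0,-0.25,0],[0.8,-0.03,0,-0.5,0],[0.8,-0.03,0,-1,0],[0.8,-0.03,0,-1,0]]'|sed -n 2,6p
python3 -m crank '[[0.8,0,-0.5,-0.3,0],[0.8,0,-1,-0.3,0],[0.8,0,-1,-0.3,0]]'|sed -n 2p
python3 - <<'E'
from h import *
s=cam("side");t=cam("top");a=np.load("pics/sA.npy").astype(int)
d=np.abs(s["img"].astype(int)-a).max(2)
b=s["img"].astype(int)
print("eyeL pred side",proj(s,(469,119,50)),"top",proj(t,(469,119,50)), "old",proj(s,(514,143.8,50)))
u=proj(s,(469,119,50)).astype(int)
print("changed around new eye:");print((d[u[1]-7:u[1]+8,u[0]-9:u[0]+10]>30).astype(int))
print(tooly()[0],move((508,-372.2,240)))
E
```

```text
tcp_pos: [471.0, 116.9, 216.6]
tool_rot: [0.021, 1.0, 0.0, 0.003]
wrist_force: [0.4, -1.1, -2.5]
opening: 18.6
grip_force: 80.9
tcp_pos: [465.0, 14.5, 242.9]
eyeL pred side [252.09292822 229.95773414] top [223.2648306  210.26106139] old [236.01601824 232.15054169]
changed around new eye:
[[0 0 0 0 0 0 0 0 0 0 0 0 0 0 0 0 0 0 0]
 [0 0 0 0 0 0 0 0 0 0 0 0 0 0 0 0 0 0 0]
 [0 0 0 0 0 0 0 0 0 0 0 0 0 0 0 0 0 0 0]
 [0 0 0 0 1 0 0 0 0 0 0 0 0 0 0 0 0 0 0]
 [0 0 0 0 0 0 0 0 0 1 1 0 0 0 0 0 0 0 0]
 [0 0 0 0 0 0 0 0 0 0 0 1 1 0 0 0 0 0 0]
 [0 0 0 0 0 1 0 0 0 0 0 0 1 1 0 0 0 0 0]
 [1 1 0 1 0 1 0 0 0 0 0 0 0 0 0 0 0 0 0]
 [0 0 1 1 0 1 1 0 0 0 0 0 1 0 0 0 0 0 0]
 [1 1 0 0 0 0 1 1 1 1 1 1 0 0 0 0 0 0 0]
 [1 1 1 0 0 0 0 0 0 1 0 0 0 1 1 1 1 0 0]
 [1 1 0 0 0 0 0 0 0 0 0 0 0 0 0 1 1 1 0]
 [0 0 0 0 1 1 0 0 0 0 0 0 0 0 0 0 0 0 0]
 [0 1 1 0 0 0 1 1 0 0 0 0 0 0 0 0 0 0 0]
 [1 1 1 0 0 0 0 0 0 0 0 0 0 0 0 1 1 1 0]]
87.51481882088449 [-0.598 -3.867  0.026]
```

Ring is visible at the hooked position for the left spring too. Take the puller back.

```bash
for i in 1; do python3 -m crank '[[0.8,-0.2,-0.5,0,0.03],[0.8,-0.3,-1,0,0.03]]'
python3 -m crank '[[0.8,-0.2,-0.5,0,0],[0.8,-0.3,-1,0,0]]'
python3 -m crank '[[0.8,0,-0.5,0,0],[0.8,0,-1,0,0]]'
python3 -m crank '[[0.8,0,-0.3,0,0],[0.8,0,-0.75,0,0],[0.8,0,-0.75,0,0],[0.8,0,-0.75,0,0]]';done|tail -6|head -2
python3 - <<'E'
from h import *
print(tooly()[0],move((508,-372.2,123.2)))
E
```

```text
clock: 55.65
tcp_pos: [501.2, -359.5, 242.6]
85.8407349941297 [-0.077 -0.122  1.194]
```

```bash
python3 -m crank '[[0.8,-0.075,-0.12,0,0],[0.8,-0.075,-0.12,0,0],[0.8,-0.075,-0.12,0.3,0],[0.8,-0.075,-0.12,0.6,0],[0.8,-0.075,-0.12,0.9,0],[0.8,-0.075,-0.12,0.9,0],[0.8,-0.075,-0.12,0.9,0]]'|sed -n 2,4p
python3 - <<'E'
from h import *
print(tooly()[0],move((508,-372.2,124)))
E
```

```text
tcp_pos: [507.8, -372.9, 154.4]
tool_rot: [0.036, 0.999, -0.0, 0.0]
wrist_force: [-0.3, -0.2, -1.7]
85.82051590286225 [-0.002  0.008  0.304]
```

```bash
python3 -m crank '[[0.8,0,0.005,0.1,0],[0.8,0,0.005,0.2,0],[0.8,0,0.005,0.26,0],[0.8,0,0.005,0.29,0],[0.8,0,0.005,0.29,0]]'|sed -n 2,4p
python3 -m crank '[[0.8,0,0,0.01,0],[0.8,0,0,0.01,0],[0.8,0,0,0.01,0]]'|sed -n 2,4p
```

```text
tcp_pos: [507.3, -372.8, 124.0]
tool_rot: [0.037, 0.999, 0.0, -0.0]
wrist_force: [-0.1, -0.2, -2.0]
tcp_pos: [507.5, -372.9, 123.4]
tool_rot: [0.037, 0.999, -0.0, 0.0]
wrist_force: [-0.4, 0.6, 3.3]
```

```bash
python3 -m crank '[[0.3,0,0,0,0],[0.3,0,0,0,0],[0.3,0,0,0,0],[0.3,0,0,0,0]]' 20|sed -n 2,6p
python3 -m crank '[[0.3,0,0,-0.2,0],[0.3,0,0,-0.6,0],[0.3,0,0,-1,0],[0.3,0,0,-1,0]]'|sed -n 2,4p
python3 -m crank '[[0.5,0.3,0.5,0,-0.03],[0.8,0.4,1,0,-0.03],[0.8,0.4,1,0,-0.03]]'|sed -n 2p
python3 - <<'E'
from h import *
t=cam("top");s=cam("side");b=np.load("pics/top0.npy").astype(int);d=np.abs(t["img"].astype(int)-b).max(2)
print("rest region changed",(d[165:228,352:390]>50).sum()); 
hsv=cv2.cvtColor(t["img"],cv2.COLOR_BGR2HSV);h0=cv2.cvtColor(np.load("pics/top0.npy"),cv2.COLOR_BGR2HSV)
a=np.load("pics/side0.npy").astype(int)
u=proj(s,(508,-372,40)).astype(int);print(u)
print(move((463,-9,180)))
cv2.imwrite("pics/rest.png",np.hstack([cv2.resize(t["img"][160:227,340:430],(403,300),interpolation=2),cv2.resize(s["img"][110:180,245:320],(321,300),interpolation=2)]))
E
```

```text
tcp_pos: [507.4, -372.7, 123.0]
tool_rot: [0.037, 0.999, 0.0, -0.0]
wrist_force: [0.1, 0.4, -0.1]
opening: 59.9
grip_force: 0.0
tcp_pos: [508.2, -373.6, 225.9]
tool_rot: [0.037, 0.999, -0.002, 0.002]
wrist_force: [-0.1, 0.6, -0.1]
tcp_pos: [474.0, -267.3, 222.9]
rest region changed 1503
[281 153]
[0.227 2.603 0.427]
```

```bash
python3 -m crank '[[0.3,0.05,0.5,0,0],[0.3,0.1,1,0,0]]'|sed -n 2p
python3 -m crank '[[0.3,0.05,0.5,0,0],[0.3,0.1,1,0,0],[0.3,0.1,1,0,0]]'|sed -n 2p
python3 - <<'E'
from h import *
print(tooly()[0],move((465,-9,112)))
t=cam("top");b=np.load("pics/top0.npy").astype(int);d=np.abs(t["img"].astype(int)-b).max(2)
print("rest region changed",(d[165:228,352:390]>50).sum())
cv2.imwrite("pics/rest.png",t["img"][160:227,340:430])
T2=lambda u,v:((u+.5)/8-.5+340,(v+.5)/8-.5+160)
print(d[165:228:2,362:382:1]>50 if 0 else "")
E
```

```text
tcp_pos: [469.3, -169.9, 222.3]
tcp_pos: [463.4, -67.8, 222.8]
87.73376999277805 [0.007 0.587 1.108]
rest region changed 18
```

Rest region is unchanged from the start (18 px differ), so the puller hangs as found. Now pinch the lever and bring it down.

```bash
python3 -m crank '[[0.3,0,0.59,0,0],[0.3,0,0.59,0,0],[0.3,0,0.59,0.4,0],[0.3,0,0.59,0.8,0],[0.3,0,0.59,1,0],[0.3,0,0.59,1,0],[0.3,0,0.59,1,0]]'|sed -n 2,4p
python3 - <<'E'
from h import *
print(move((465,-8.5,111)))
E
python3 -m crank '[[0.3,0,0,0.1,0],[0.3,0,0,0.1,0],[0.7,0,0,0.1,0],[0.7,0,0,0.1,0],[0.7,0,0,0.1,0],[0.7,0,0,0.1,0]]' 25
```

```text
tcp_pos: [466.5, -11.5, 123.7]
tool_rot: [0.022, 1.0, -0.0, 0.0]
wrist_force: [-0.3, -0.5, 0.6]
[0.017 0.029 0.127]
clock: 61.3
tcp_pos: [465.7, -9.5, 113.5]
tool_rot: [0.021, 1.0, 0.001, 0.0]
wrist_force: [-2.0, 9.5, 6.3]
opening: 35.3
grip_force: 25.0
```

```bash
python3 -m crank '[[0.7,0.055,0.02,0.032,0],[0.7,0.11,0.02,0.07,0],[0.7,0.16,0.02,0.114,0],[0.7,0.202,0.02,0.161,0],[0.7,0.24,0.02,0.213,0],[0.7,0.276,0.02,0.268,0],[0.7,0.304,0.02,0.327,0],[0.7,0.326,0.02,0.387,0],[0.7,0.342,0.02,0.45,0],[0.7,0.352,0.02,0.514,0],[0.7,0.355,0.02,0.55,0],[0.7,0.355,0.02,0.55,0]]'
python3 -m crank '[[0.3,0,0,0,0],[0.3,0,0,0,0],[0.3,0,0,0,0],[0.3,0,0,-0.3,0],[0.3,0,0,-0.6,0],[1,0,0,-0.6,0],[1,0,0,-0.6,0],[1,0,0,-0.6,0],[1,0,0,-0.6,0],[1,0,0,-0.6,0]]'|sed -n 2,6p
```

```text
clock: 62.8
tcp_pos: [429.9, -7.4, 58.1]
tool_rot: [0.021, 1.0, -0.001, -0.0]
wrist_force: [-3.9, -4.5, 0.7]
opening: 34.9
grip_force: 29.3
tcp_pos: [430.3, -7.0, 117.8]
tool_rot: [0.021, 1.0, 0.0, -0.0]
wrist_force: [-0.2, -0.3, -0.3]
opening: 0.0
grip_force: 0.0
```

```bash
python3 -m crank '[[1,0.08,-0.01,0.1,0],[1,0.08,-0.01,0.2,0],[1,0.08,-0.01,0.35,0],[1,0.08,-0.01,0.42,0],[1,0.08,-0.01,0.42,0]]'|sed -n 2,4p
python3 -m crank '[[1,0,0,0.03,0],[1,0,0,0.05,0],[1,0,0,0.05,0]]'|sed -n 2,4p
python3 -m crank '[[1,0,0,0.02,0],[1,0,0,0.03,0],[1,0,0,0.03,0]]'|sed -n 2,4p
```

```text
tcp_pos: [422.0, -7.6, 75.6]
tool_rot: [0.021, 1.0, 0.0, -0.001]
wrist_force: [-0.2, 0.9, 1.0]
tcp_pos: [422.4, -7.7, 71.1]
tool_rot: [0.021, 1.0, 0.0, 0.0]
wrist_force: [-0.1, -0.9, 0.0]
tcp_pos: [422.6, -7.7, 68.9]
tool_rot: [0.021, 1.0, -0.0, 0.0]
wrist_force: [-7.1, 0.4, 23.6]
```

Stop felt (23.6 N, fingertips at 61 mm = level knob's top). Retreat and check everything numerically before handing in.

```bash
python3 -m crank '[[1,0,0,-0.5,0],[1,0,0,-1,0],[1,0,0,-1,0]]'|sed -n 4p
python3 -m crank '[[1,0,-0.5,-0.5,0],[1,0,-1,-0.5,0],[1,0,-1,-0.5,0]]'|sed -n 2p
python3 -m crank '[[1,0,-0.5,0,0],[1,0,-1,0,0],[1,0,-1,0,0]]'|sed -n 2p
python3 -m crank '[[1,0,-0.5,0,0],[1,0,-1,0,0],[1,0,-1,0,0],[1,0,-1,0,0]]'|sed -n 2p
python3 rolls.py|grep -E "(5[5-9]|5[67])"
python3 - <<'E'
from h import *
s=cam("side");t=cam("top")
cv2.imwrite("pics/fin.png",np.hstack([cv2.resize(t["img"][145:240,200:325],(480,365),interpolation=2),cv2.resize(s["img"][160:255,200:303],(320,365)  ,interpolation=2)]))
im=s["img"]; g=cv2.cvtColor(im,cv2.COLOR_BGR2GRAY)
# knob in side: dark blob near predicted
for th in (0,.11,.3):
    print("knob pred",th,proj(s,(486-65*np.cos(th),-10,54+65*np.sin(th))).round(1))
m=(g<45).astype(np.uint8);u=proj(s,(421,-10,56)).astype(int)
n,_,st,ce=cv2.connectedComponentsWithStats(m[u[1]-12:u[1]+13,u[0]-12:u[0]+13])
print(u,[(a[4],(b+u-12).round(1)) for a,b in zip(st[1:],ce[1:])])
print("initial knob px",610/6.9+189.6,286/6.9+164.6)
for c,n in((t,"top"),(s,"side")):
    b=np.load(f"pics/{n}0.npy").astype(int);d=np.abs(c["img"].astype(int)-b).max(2)
    for k,p,w in(("rest",(508,-372,100),14),("mug",(588,-501,50),10),("lens",(430,130,5),8),("can",(673,255,30),5),("stone",(657,365,20),7),("jar",(640,-290,60),9),("blue",(469,266,30),8)):
        x,y=proj(c,p).astype(int);print(n,k,(d[y-w:y+w,x-w:x+w]>50).sum(),end="; ")
    print()
E
```

```text
wrist_force: [-0.5, 0.5, -0.8]
tcp_pos: [418.2, -110.5, 217.9]
tcp_pos: [413.7, -209.3, 216.9]
tcp_pos: [409.7, -306.0, 217.5]
top [236 172  15  17 147] [571.2  53.   60. ] [571.2  52.6  60. ]
top [277 175  15  15  95] [567.2 -84.4  60. ] [564.7 -86.5  60. ]
top [190 255  12  12  86] [304.5 211.4  60. ] [300.6 208.   60. ]
side [238 180  15  21 177] [ 569.6 -106.5   30. ]
side [222 201  16  22 202] [579.6  27.2  30. ]
side [ 38 305  25  23 130] [881.1 588.3  30. ]
knob pred 0 [277.8 207.7]
knob pred 0.11 [277.7 206. ]
knob pred 0.3 [277. 203.]
[277 207] [(np.int32(28), array([277.6, 207.4])), (np.int32(28), array([266.2, 210.4]))]
initial knob px 278.0057971014493 206.04927536231884
top rest 184; top mug 58; top lens 0; top can 0; top stone 0; top jar 0; top blue 0; 
side rest 6; side mug 0; side lens 0; side can 0; side stone 0; side jar 0; side blue 0;
```

View pics/fin.png

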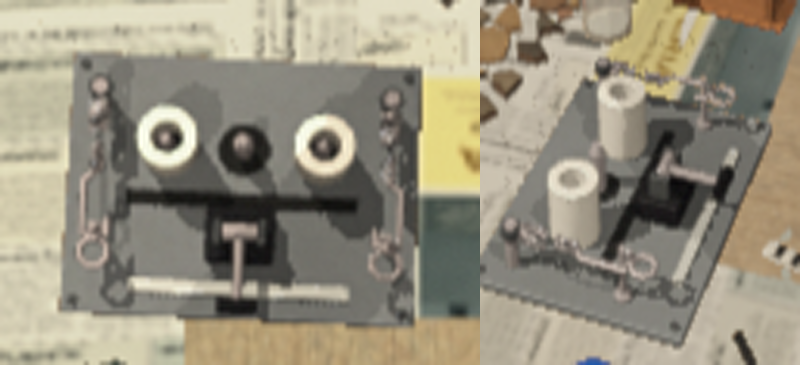

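Picture shows both springs straight on their posts, lever down (knob (235,305)), rolls at (166,137) and (324,145). One numeric check of the rolls' rim heights.

Run:
```python
from h import *
s=cam("side");t=cam("top")
for n,p,b,u in(("A",(569.4,54.4),(571.2,52.6),(230.3-.4,205.5-.4)),("C",(563.5,-85.4),(564.7,-86.5),(246.7-.4,183.9-.4))):
    print(n,[proj(s,(*p,z)).round(1) for z in(72,82)],[proj(s,(*b,z)).round(1) for z in(72,82)],u)
```

```text
A [array([229. , 206.9]), array([228.9, 204.4])] [array([228.7, 206.4]), array([228.6, 204. ])] (229.9, 205.1)
C [array([244.4, 183.9]), array([244.3, 181.5])] [array([244.2, 183.7]), array([244.1, 181.3])] (246.29999999999998, 183.5)
```

Roll A's rim reads about 1 px high, so I'll tap it gently with both fingertips on the rim to be sure that it is fully down.

```bash
for i in 1; do python3 -m crank '[[0.53,-0.4,0.5,0,0],[0.53,-0.5,1,0,0]]'
python3 -m crank '[[0.53,-0.4,0.5,0,0],[0.53,-0.5,1,0,0]]'
python3 -m crank '[[0.53,-0.4,0.5,0,0],[0.53,-0.45,1,0,0]]'
python3 -m crank '[[0.53,0,0.3,0,0],[0.53,0,0.58,0,0],[0.53,0,0.58,0,0],[0.53,0,0.58,0.5,0],[0.53,0,0.58,0.9,0],[0.53,0,0.58,0.9,0],[0.53,0,0.58,0.9,0]]';done|tail -6
python3 - <<'E'
from h import *
print(move((570.8,53.5,95)))
E
```

```text
clock: 68.97
tcp_pos: [570.3, 43.8, 129.7]
tool_rot: [0.021, 1.0, -0.0, 0.001]
wrist_force: [-0.1, 0.5, 0.9]
opening: 40.2
grip_force: 0.0
[-0.     0.097  0.347]
```

```bash
python3 -m crank '[[0.53,0,0.1,0,0],[0.53,0,0.1,0.2,0],[0.53,0,0.1,0.35,0],[0.53,0,0.1,0.42,0],[0.53,0,0.1,0.42,0]]'|sed -n 2,4p
python3 -m crank '[[0.53,0,0,0.03,0],[0.53,0,0,0.05,0],[0.53,0,0,0.05,0]]'|sed -n 2,4p
python3 -m crank '[[0.53,0,0,0.02,0],[0.53,0,0,0.03,0],[0.53,0,0,0.03,0]]'|sed -n 2,4p
```

```text
tcp_pos: [570.0, 54.3, 86.0]
tool_rot: [0.021, 1.0, 0.0, -0.0]
wrist_force: [-0.1, 0.8, 1.1]
tcp_pos: [570.1, 54.1, 81.1]
tool_rot: [0.021, 1.0, 0.0, 0.0]
wrist_force: [0.0, 0.0, -0.3]
tcp_pos: [570.2, 54.1, 78.5]
tool_rot: [0.021, 1.0, -0.0, 0.0]
wrist_force: [-2.5, -0.3, 5.8]
```

```bash
python3 -m crank '[[0.53,0,0,-0.5,0],[0.53,0,0,-1,0],[0.53,0,0,-1,0],[0.53,0,0,-1,0]]'|sed -n 2,4p
python3 rolls.py|grep -E "top.* 5[67]"
python3 - <<'E'
from rig import ctrl
print(ctrl.hand_in())
E
```

```text
tcp_pos: [569.9, 54.2, 177.6]
tool_rot: [0.021, 1.0, 0.0, -0.0]
wrist_force: [0.1, -0.0, -0.7]
the job is handed in; nothing more can be done
None
```

The job is handed in at about 71 s of the 200 s: lever raised to its stop, the two rolls present seated on the left and right spindles, both springs hooked with the puller's pin, puller back in its rest, lever pushed fully down. One roll was knocked aside mid-run and re-measured, and I tapped the left roll's rim with the fingertips after the lever was down, to check it was seated.

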